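Put three optics back on the pedestals of the right height

ROBOT

A 7-joint arm with a two-finger parallel gripper is mounted at the origin on the work surface. World frame = base frame: x ahead of the robot, y to its left, z up, the work surface at z = 0. Lengths are in m, angles in rad, forces in N, time in s.
With the tool pointing down it reaches from about 0.4 to 0.85 m from the base axis. Payload 10.4 kg.
Tool frame: the origin (TCP) lies at the centre of the arm's flange, where the gripper is bolted on; the fingertips stand 173 mm ahead of it and the grasp point (between the pads) lies 155 mm ahead of it; z points along the fingers, y is the line along which they close (so a half turn about z gives the same grasp; the last joint's range is limited). The gripper opens to 85 mm and grips with 20 to 120 N. Pads are 22 mm wide; open, the fingers measure 114 mm over their backs; the gripper's body (76 mm by 85 mm) begins 54 mm behind the grasp point. The pads swing forward as they close: fully open they stand 13 mm farther back than shut.
Start: joints at [-1.224, 0.332, -0.065, 1.46, 0.022, 1.35, -0.088], TCP at [0.226, 0.583, 0.405] pointing down, gripper open.
Joint ranges: [-2.6, 2.6], [-0.5, 2.12], [-1.47, 1.34], [0.16, 2.42], [-1.27, 4.41], [0.06, 2.06], [-2.6, 2.6]. Speed limits (rad/s): [2.22, 2.22, 2.79, 2.79, 3.14, 3.14, 3.14].

INTERFACE

Orientations are given as a unit quaternion [x, y, z, w].
In Python, from workcell import manip, viewer, finder gives the robot as it stands.
- The arm moves only by the tool arm_command, never from a script. Its argument "plan" is a list of rows, each an object with "dp": the shift along the tool's x, y, z in mm, a list of three; "spin": the turn about the tool's z in rad. A call has 1 to 5 rows; each row shifts and turns the commanded pose from where the row before left it, along the tool's axes as they then stand; what a row does not reach is not made up. A row lasts 1/10 s, in which the tool goes at most 50 mm and 8.59 degrees, less where a joint would pass 70% of its speed; a pose out of reach is approached as far as the arm can. A call is refused whole if a number of a shift passes 50 or a number of a turn 0.15, either way. A call with a gripper value outside its range is refused whole. "grip" is the closure, from -1 (fully open) to 1 (shut), set as the call begins (left out, the last holds). The fingers move at their own pace and stop on an object; "newtons" is the grip in N (left out, the last holds). Time passes only in rows, so rows that do not move let the fingers close. It gives the time, the measured TCP pose, the force, the opening and the grip force at its end, in the units of the state.
- manip.get_obs(): the state, without advancing time (a new reading comes with each control period).
- viewer.camera(name): name is "scene" or "side" or "wrist"; returns the picture (384x512x3 uint8, blue, green, red); there is no depth.
- viewer.camera_params(name): a dict with "vertical_fov" (degrees; the focal length in pixels is half the picture's height over the tangent of half this angle, whatever the lens; pixels are square), "cx", "cy" (the principal point, pixels), "R" (3x3) and "t" (3): a world point X has camera coordinates R X + t; the wrist camera has in their place "T_tool_cam" (4x4, takes a point from camera to tool coordinates, whose origin is the TCP and whose axes are the flange's). Camera axes: x right, y down, z forward; pixel columns grow to the right and rows downward; lengths in m; the calibration is good to about 2 mm. A picture is of the moment at which its call begins: read the wrist's pose just before it. camera_params takes no time and is no camera call.
- manip.hand_in(): hands the job in; it is judged then, once.
Trained networks look in the newest picture that a camera, given by its name, has taken for a name from the list of things; names that differ only in an ending like _2 or _b are one class to them, and where a whole thing is asked for, a point or a joint stands for the part that bears it (a point fixed in the world has none). Each returns a list of dicts, best first, with "score" (0 to 1); they miss things now and then, are a little off and sometimes report something else, mostly with a low value. They report only what shows in the picture. A call takes as long as a camera call. They do not tell look-alikes from the thing itself.
- finder.find_in(camera, thing): "position" ([x, y, z] in m, in world coordinates, good to about 4 mm: the middle of the surface that is visible of it).
The state is a dict: "clock": time; "joint_pos": joint angles; "joint_velocities": joint speeds; "tau": joint torques, N m; "position": TCP position; "ee_rot": TCP orientation; "ft_force": force on the tool from outside, world axes, zero at the start; "torque": the same for the moment, N m; "grip_width": opening from 0.0 (shut) to 1.0 (fully open); "grasp_force": force on a finger pad.
Only numpy, scipy, OpenCV 4.12 (cv2) and the standard library are available. Lean on these libraries where they do the work, as an engineer would, in place of code of your own. Each camera call takes 0.05 s, during which the arm holds its last target. There are 200 camera calls.

TASK

The three optics on the breadboard stand on one another's pedestals. Rearrange them so that all three optical centres come to the same height: the small cube centred on the tall round pedestal, the lens barrel centred on the square one and the tall plate centred on the low oblong one, setting one optic aside in the middle of the empty tray on the way. Keep each optic upright, set it down gently without dropping it, let go of it, and leave the jar and the lens cap where they are.

Things in the scene. Friction and masses are not known exactly. Their poses are not given: they have to be found in the camera images.
- cube_optic: Small black cube mount, 44 x 44 mm, 50 high; glass windows on its +x and -x faces, optical centre 25 mm up. Grip across the plain y faces (44 mm wide) about 28 mm up. About 0.18 kg. Loose. Origin: centre of the underside (heights are from there); z up, x the optical axis. Starts on the oblong pedestal.
- barrel_optic: Lens barrel: level tube along x, 34 mm across, 60 long, centre 40 mm up, in a black clamp block 26 (x) x 44 (y) mm from 20 to 62 mm up, on a foot 46 x 44 x 8 mm. Grip the block across its y faces (44 mm wide) about 42 mm up. About 0.2 kg. Loose. Origin: centre of the underside (heights are from there); z up, x the optical axis. Starts on the round pedestal.
- plate_optic: Tall upright black plate, 14 mm thick (x), 52 wide (y), top edge 85 mm up, round window centred 60 mm up, on a foot 46 x 46 x 8 mm. Grip across its upright edges (52 mm wide, along y) about 60 mm up. About 0.16 kg. Loose. Origin: centre of the underside (heights are from there); z up, x the optical axis. Starts on the square pedestal.
- round_pedestal: Tall round aluminium pedestal, 76 mm across, flat top 60 mm above its underside. Bolted down; its place and yaw vary. Origin: centre of the underside, on the breadboard; z up.
- square_pedestal: Square aluminium pedestal, 72 by 72 mm with a bolt in each corner, flat top 45 mm above its underside. Bolted down; its place and yaw vary. Origin: centre of the underside, on the breadboard; z up.
- oblong_pedestal: Low oblong aluminium pedestal, 56 (x) by 104 (y) mm with a bolt near each end, flat top 25 mm above its underside. Bolted down; its place and yaw vary. Origin: centre of the underside, on the breadboard; z up.
- tray: Empty grey tray, the free spot: 110 by 110 mm, walls 4 mm thick with the rim 9 mm above its underside, inner floor 4 mm above its underside. Bolted down; its place and yaw vary. Origin: centre of the underside, on the breadboard; z up.
- stage: Bystander: black micrometer stage of three stacked blocks, 80 by 80 mm and 56 mm high, with two aluminium thimbles out to 70 mm along +y and 65 mm along -y. It stands among the pedestals: go round or over it. Bolted down; its place and yaw vary. Origin: centre of the underside, on the breadboard; z up.
- jar: Bystander: small amber glass jar with a white lid, 34 mm across, 46 mm high, loose on the breadboard. Origin: centre of the underside.
- lens_cap: Bystander: black lens cap, a disc 46 mm across and 11 mm high, loose on the breadboard near the robot. Origin: centre of the underside.
Things that resemble listed ones, but are neither listed nor needed, are in the scene too. What is shaped like the cube_optic but pink is not meant.

How it is judged:
By the outcome, as a careful person would: the job done as asked, in the order asked, and still so for the second after the job is handed in, with the robot touching nothing.
It also fails if it takes over 109 s, if anything falls off the work surface, if the arm or the gripper's body presses on something with over 40 N, if the wrist force passes 120 N, or if a joint passes its speed limit or range.

## Working session

There is one attempt and no reset: what is moved stays moved. The work goes in short steps, Python scripts to look and compute and a tool call to move; the robot and the scene stay as the last step left them, time stands still between calls to the robot, and variables do not carry over. Pictures are saved under pics/ and viewed, at most 14 in all, crops included, and the job is handed in when it is done.

Besides the shell and the picture viewer there is one more tool, called as name(argument=value, ...), one argument or row to a line, values as JSON. arm_command: Moves the arm, as the interface text tells. Its arguments: {"type":"object","properties":{"plan":{"type":"array","items":{"type":"object","properties":{"dp":{"type":"array","items":{"type":"number"}},"spin":{"type":"number"}}}},"grip":{"type":"number"},"newtons":{"type":"number"}},"required":["plan"]}

```bash
mkdir -p pics; cat > h.py <<'E'
import numpy as np, cv2
from scipy.spatial.transform import Rotation as Ro
from workcell import manip, viewer, finder
def cam(name):
    o=manip.get_obs(); im=viewer.camera(name); p=viewer.camera_params(name)
    f=im.shape[0]/2/np.tan(np.radians(p["vertical_fov"])/2)
    if "R" in p: R,t=np.array(p["R"]),np.array(p["t"])
    else:
        T=np.eye(4);T[:3,:3]=Ro.from_quat(o["ee_rot"]).as_matrix();T[:3,3]=o["position"]
        M=np.linalg.inv(T@np.array(p["T_tool_cam"]));R,t=M[:3,:3],M[:3,3]
    return im,(f,p["cx"],p["cy"],R,t)
def proj(c,X):
    f,cx,cy,R,t=c;q=np.atleast_2d(X)@R.T+t
    return np.c_[f*q[:,0]/q[:,2]+cx,f*q[:,1]/q[:,2]+cy]
def back(c,u,v,z):
    f,cx,cy,R,t=c;d=R.T@np.array([(u-cx)/f,(v-cy)/f,1]);o=-R.T@t
    return o+d*(z-o[2])/d[2]
E
cat > a.py <<'E'
from h import *
o=manip.get_obs();print({k:np.round(v,3).tolist() for k,v in o.items()})
T=["cube_optic","barrel_optic","plate_optic","round_pedestal","square_pedestal","oblong_pedestal","tray","stage","jar","lens_cap"]
for n in ("scene","side"):
    im,c=cam(n);cv2.imwrite(f"pics/{n}0.png",cv2.resize(im,(768,576),interpolation=cv2.INTER_CUBIC))
    print(n,"cam at",np.round(-c[3].T@c[4],2),c[:3])
    for t in T:
        print(t,[(round(r["score"],2),np.round(r["position"],3).tolist(),np.round(proj(c,r["position"])[0]).tolist()) for r in finder.find_in(n,t)[:3]])
E
python3 a.py
```

```text
{'clock': 0.0, 'joint_pos': [-1.224, 0.333, -0.065, 1.461, 0.022, 1.35, -0.089], 'joint_velocities': [0.002, 0.001, 0.001, -0.001, 0.0, 0.001, 0.001], 'tau': [0.001, -62.544, 0.05, -39.16, 0.016, 0.01, -0.0], 'position': [0.226, 0.583, 0.404], 'ee_rot': [0.184, 0.983, -0.001, -0.0], 'ft_force': [0.064, -0.789, -0.529], 'torque': [0.051, 0.01, 0.011], 'grasp_force': 0.0, 'grip_width': 0.998}
scene cam at [1.   0.64 0.65] (np.float64(413.9215122810954), 259.8675221220176, 192.86280367042204)
cube_optic [(0.93, [0.463, -0.242, 0.074], [202.0, 160.0]), (0.85, [0.186, -0.292, 0.034], [265.0, 138.0])]
barrel_optic [(0.86, [0.484, 0.251, 0.116], [330.0, 238.0])]
plate_optic [(0.62, [0.666, 0.169, 0.1], [232.0, 263.0])]
round_pedestal [(0.65, [0.497, 0.262, 0.053], [327.0, 267.0])]
square_pedestal [(0.96, [0.68, 0.191, 0.048], [234.0, 293.0])]
oblong_pedestal [(0.76, [0.477, -0.218, 0.032], [204.0, 177.0])]
tray [(0.91, [0.65, -0.15, 0.016], [162.0, 218.0])]
stage [(0.96, [0.486, -0.011, 0.049], [247.0, 207.0])]
jar [(0.61, [0.697, 0.014, 0.045], [178.0, 250.0]), (0.49, [0.664, 0.17, 0.097],
[... 305 characters left out ...]
, [0.467, 0.226, 0.118], [273.0, 140.0])]
plate_optic [(0.72, [0.652, 0.154, 0.099], [337.0, 157.0]), (0.58, [0.693, -0.004, 0.044], [361.0, 207.0]), (0.35, [0.452, -0.268, 0.084], [286.0, 280.0])]
round_pedestal [(0.95, [0.466, 0.211, 0.049], [272.0, 161.0])]
square_pedestal [(0.56, [0.648, 0.137, 0.042], [335.0, 176.0])]
oblong_pedestal [(0.83, [0.445, -0.294, 0.032], [283.0, 304.0])]
tray [(0.96, [0.644, -0.154, 0.016], [354.0, 256.0])]
stage [(0.73, [0.464, -0.058, 0.05], [281.0, 223.0]), (0.31, [0.467, 0.209, 0.051], [273.0, 161.0])]
jar [(0.59, [0.69, -0.006, 0.044], [360.0, 207.0])]
lens_cap [(0.73, [0.363, 0.117, 0.025], [240.0, 188.0]), (0.49, [0.463, -0.054, 0.05], [280.0, 222.0])]
```

View pics/scene0.png

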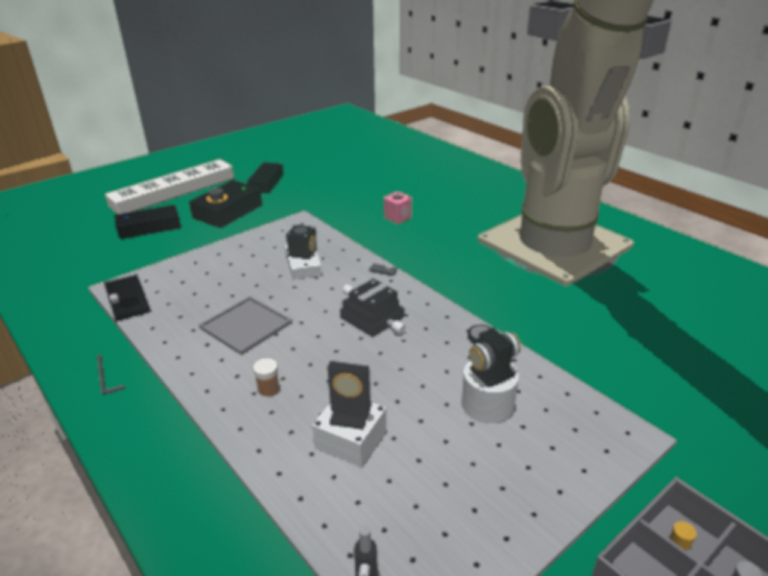

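View pics/side0.png

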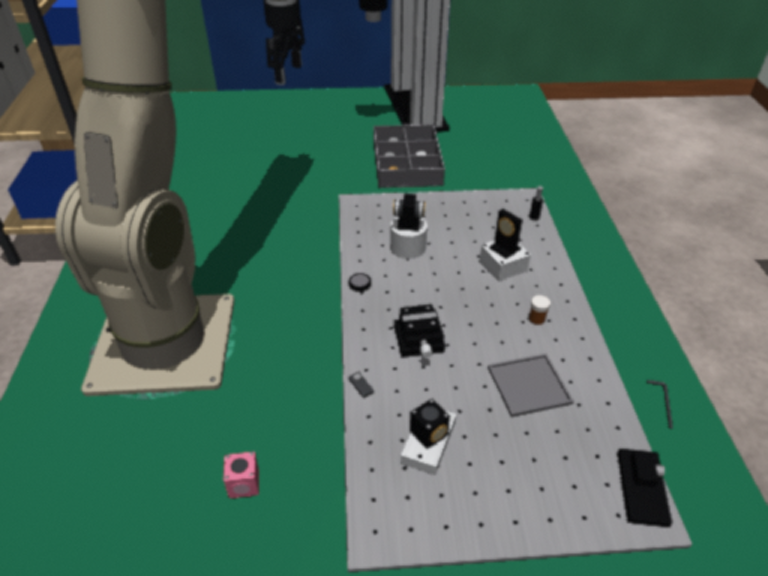

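```bash
python3 - <<'E'
from h import *
p=viewer.camera_params("wrist");print({k:np.round(v,3).tolist() for k,v in p.items()})
im,c=cam("wrist");print("cam",np.round(-c[3].T@c[4],3),"centre ray floor",back(c,256,192,0.0),back(c,0,0,0),back(c,511,383,0))
E
```

```text
{'vertical_fov': 58.311, 'cx': 259.159, 'cy': 187.304, 'T_tool_cam': [[0.0, -0.954, -0.299, 0.077], [1.0, 0.0, 0.001, 0.001], [-0.001, -0.299, 0.954, 0.03], [0.0, 0.0, 0.0, 1.0]]}
cam [0.155 0.612 0.374] centre ray floor [0.26814225 0.56438766 0.        ] [-0.00510949  0.40358244  0.        ] [0.65605712 0.79300379 0.        ]
```

arm_command(
  plan=[
    {"dp": [-50,0,0]},
    {"dp": [-50,0,0]},
    {"dp": [0,-50,0]},
    {"dp": [0,-50,0]},
    {"dp": [0,-50,0]},
  ],
)

```text
invalid input at $.plan[0]: expected keys dp, spin
```

arm_command(
  plan=[
    {"dp": [-40,-26,0],"spin": 0},
    {"dp": [-40,-26,0],"spin": 0},
    {"dp": [-40,-26,0],"spin": 0},
    {"dp": [-40,-26,0],"spin": 0},
    {"dp": [-40,-26,0],"spin": 0},
  ],
)

```text
clock: 1.65
position: [0.3662, 0.3875, 0.4049]
ee_rot: [0.184, 0.983, 0.0, 0.0]
ft_force: [0.9, 0.8, 0.2]
grip_width: 1.0
grasp_force: 0.0
```

arm_command(
  plan=[
    {"dp": [-45,-30,0],"spin": 0},
    {"dp": [-45,-30,0],"spin": 0},
    {"dp": [-45,-30,0],"spin": 0},
    {"dp": [-45,-30,0],"spin": 0},
    {"dp": [0,0,0],"spin": 0},
  ],
)

```text
clock: 2.15
position: [0.4839, 0.2189, 0.4051]
ee_rot: [0.189, 0.982, -0.001, 0.001]
ft_force: [-0.2, 0.1, 0.2]
grip_width: 1.002
grasp_force: 0.0
```

```bash
cat > w.py <<'E'
import sys,pickle
from h import *
n=sys.argv[1]; im,c=cam("wrist");pickle.dump((im,c),open(n+".pkl","wb"))
cv2.imwrite(f"pics/{n}.png",cv2.resize(im,(768,576),interpolation=cv2.INTER_CUBIC))
print("cam",np.round(-c[3].T@c[4],3))
for t in sys.argv[2:]:
    print(t,[(round(r["score"],2),np.round(r["position"],3).tolist(),np.round(proj(c,r["position"])[0]*1.5).tolist()) for r in finder.find_in("wrist",t)[:3]])
E
python3 w.py w1 barrel_optic round_pedestal plate_optic square_pedestal lens_cap
```

```text
cam [0.413 0.249 0.375]
barrel_optic [(0.68, [0.462, 0.236, 0.129], [402.0, 226.0])]
round_pedestal [(0.93, [0.455, 0.235, 0.073], [394.0, 196.0])]
plate_optic [(0.89, [0.645, 0.166, 0.077], [402.0, 490.0])]
square_pedestal [(0.98, [0.637, 0.175, 0.056], [409.0, 458.0]), (0.61, [0.462, 0.0, 0.055], [72.0, 333.0])]
lens_cap [(0.72, [0.364, 0.126, 0.024], [186.0, 118.0]), (0.27, [0.643, 0.166, 0.078], [401.0, 489.0])]
```

View pics/w1.png

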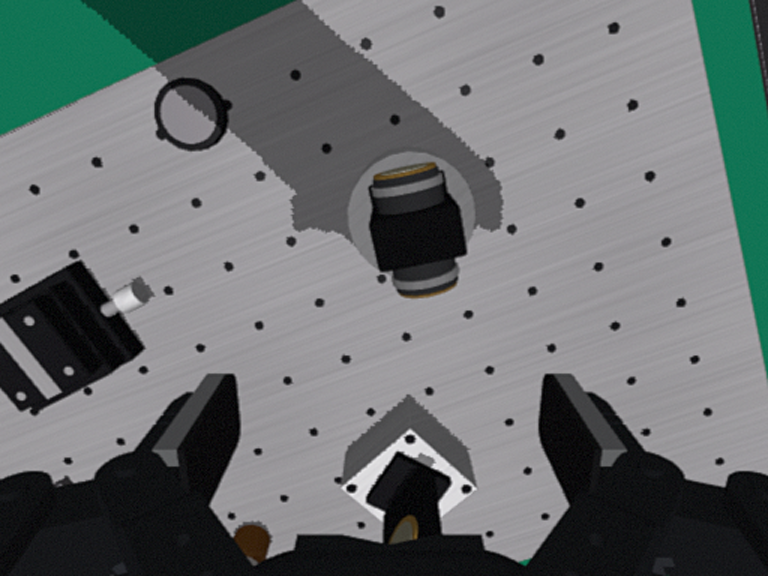

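arm_command(
  plan=[
    {"dp": [-42,2,0],"spin": 0},
    {"dp": [-42,2,0],"spin": 0},
    {"dp": [-42,2,0],"spin": 0},
    {"dp": [-42,2,0],"spin": 0},
    {"dp": [-38,2,0],"spin": 0},
  ],
)

```text
clock: 2.95
position: [0.6774, 0.1613, 0.4043]
ee_rot: [0.183, 0.983, 0.0, -0.0]
ft_force: [1.2, 0.5, 1.0]
grip_width: 0.997
grasp_force: 0.0
```

```bash
sleep 0; python3 w.py w2 plate_optic square_pedestal jar
```

```text
cam [0.606 0.19  0.374]
plate_optic [(0.84, [0.654, 0.159, 0.131], [363.0, 241.0])]
square_pedestal [(0.55, [0.648, 0.174, 0.058], [388.0, 197.0])]
jar [(0.68, [0.69, 0.011, 0.06], [182.0, 344.0])]
```

View pics/w2.png

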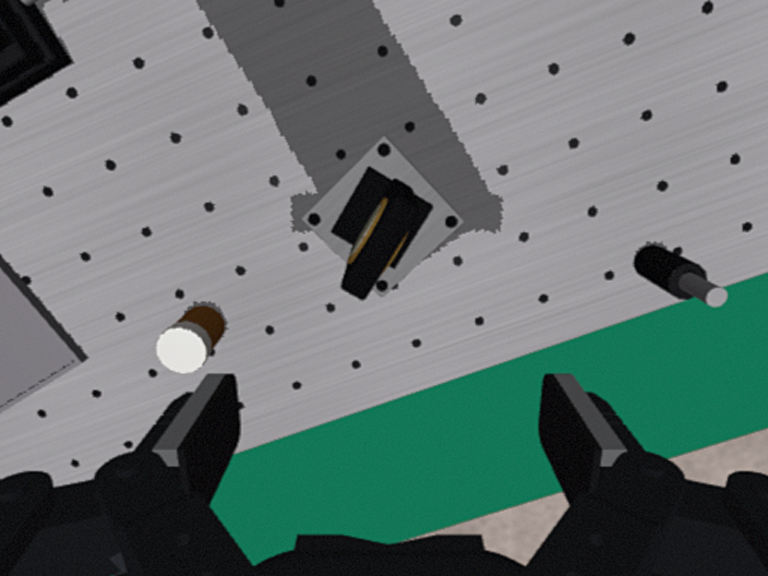

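arm_command(
  plan=[
    {"dp": [-5,-47,0],"spin": 0},
    {"dp": [-5,-47,0],"spin": 0},
    {"dp": [-5,-47,0],"spin": 0},
    {"dp": [-5,-47,0],"spin": 0},
    {"dp": [-5,-47,0],"spin": 0},
  ],
)

```text
clock: 3.65
position: [0.613, -0.0674, 0.4054]
ee_rot: [0.182, 0.983, 0.001, 0.0]
ft_force: [0.6, -0.6, -0.1]
grip_width: 0.999
grasp_force: 0.0
```

arm_command(
  plan=[
    {"dp": [-5,-47,0],"spin": 0},
    {"dp": [-5,-47,0],"spin": 0},
    {"dp": [-5,-47,0],"spin": 0},
  ],
)

```text
clock: 3.95
position: [0.5765, -0.2042, 0.4054]
ee_rot: [0.182, 0.983, 0.001, 0.001]
ft_force: [1.0, -0.3, 0.5]
grip_width: 1.002
grasp_force: 0.0
```

```bash
python3 w.py w3 tray cube_optic oblong_pedestal
```

```text
cam [ 0.505 -0.175  0.375]
tray [(0.76, [0.645, -0.154, 0.016], [482.0, 294.0])]
cube_optic [(0.58, [0.457, -0.256, 0.084], [211.0, 87.0])]
oblong_pedestal [(0.57, [0.464, -0.231, 0.038], [278.0, 87.0]), (0.5, [0.684, 0.002, 0.057], [741.0, 285.0])]
```

View pics/w3.png

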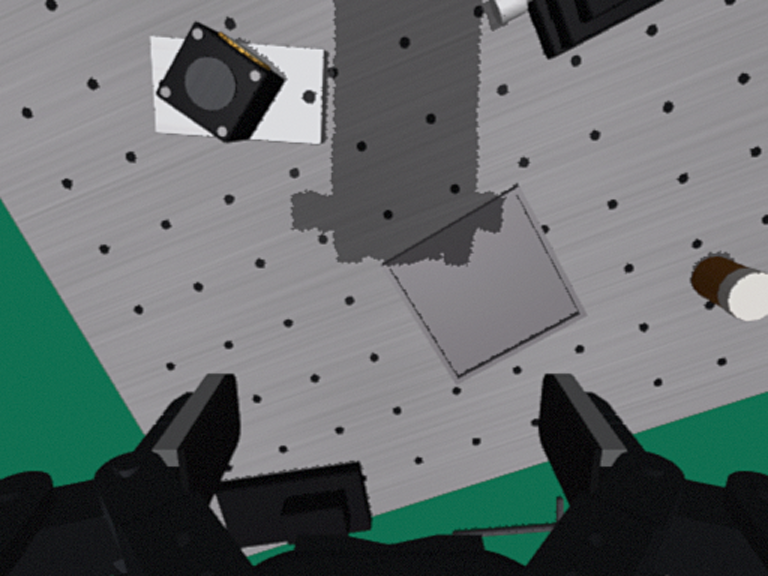

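```bash
cat > fit.py <<'E'
import pickle
from h import *
from scipy.optimize import least_squares
L=lambda n:pickle.load(open(n+".pkl","rb"))
def fit(c,px,model,z,x0):
    px=np.array(px)/1.5; m=np.array(model)/1000
    def P(q):
        a=q[2];R=np.array([[np.cos(a),-np.sin(a)],[np.sin(a),np.cos(a)]])
        return proj(c,np.c_[m[:,:2]@R.T+q[:2],z+(m[:,2] if m.shape[1]>2 else 0)])
    s=min((least_squares(lambda q:(P(q)-px).ravel(),[*x0,a]) for a in np.arange(0,6.3,.7)),key=lambda s:s.cost)
    return s.x, np.abs(s.fun).max()
rect=lambda a,b:[[a,b],[a,-b],[-a,-b],[-a,b]]   # clockwise from above
E
cat > f1.py <<'E'
from fit import *
pr=lambda n,r:print(n,np.round(r[0][:2],4),"yaw deg",np.round(np.degrees(r[0][2])%180,1),"err",round(r[1],1))
for zb in (0.009,0.012,0.015):
    print(zb);_,c=L("w3")
    pr("tray",fit(c,[(382,263),(517,184),(586,315),(458,381)],rect(55,55),zb+.009,(.65,-.15)))
    pr("obl",fit(c,[(150,36),(325,50),(323,145),(156,132)],[[-28,-52],[-28,52],[28,52],[28,-52]],zb+.025,(.46,-.24)))
    pr("obl'",fit(c,[(150,36),(325,50),(323,145),(156,132)],[[28,-52],[28,52],[-28,52],[-28,-52]],zb+.025,(.46,-.24)))
    d=[back(c,u/1.5,v/1.5,zb+.075) for u,v in [(197,34),(255,75),(222,131),(165,91)]]
    print("cube",np.mean(d,0),"xyaw",np.degrees(np.arctan2(*(d[0]+d[1]-d[2]-d[3])[1::-1])),[round(np.linalg.norm(d[i]-d[(i+1)%4])*1000,1) for i in range(4)])
    _,c=L("w2")
    pr("sq",fit(c,[(383,136),(463,220),(382,297),(302,218)],rect(36,36),zb+.045,(.65,.17)))
    pr("sqbolt",fit(c,[(384,149),(451,221),(382,285),(314,219)],rect(30,30),zb+.045,(.65,.17)))
E
python3 f1.py
```

```text
0.009Traceback (most recent call last):
  File "f1.py", line 5, in <module>
    pr("tray",fit(c,[(382,263),(517,184),(586,315),(458,381)],rect(55,55),zb+.009,(.65,-.15)))
              ~~~^^^^^^^^^^^^^^^^^^^^^^^^^^^^^^^^^^^^^^^^^^^^^^^^^^^^^^^^^^^^^^^^^^^^^^^^^^^^
  File "fit.py", line 10, in fit
    s=min((least_squares(lambda q:(P(q)-px).ravel(),[*x0,a]) for a in np.arange(0,6.3,.7)),key=lambda s:s.cost)
  File "fit.py", line 10, in <genexpr>
    s=min((least_squares(lambda q:(P(q)-px).ravel(),[*x0,a]) for a in np.arange(0,6.3,.7)),key=lambda s:s.cost)
           ~~~~~~~~~~~~~^^^^^^^^^^^^^^^^^^^^^^^^^^^^^^^^^^^^
    return func(*args, **kwargs)
    vector_fun = VectorFunction(
        fun_wrapped,
    ...<6 lines>...
        workers=workers
    )
    self._update_fun()
    ~~~~~~~~~~~~~~~~^^
    self.f = self.fun_wrapped(xp_copy(self.x))
             ~~~~~~~~~~~~~~~~^^^^^^^^^^^^^^^^^
    return np.atleast_1d(self.fun(x))
                         ~~~~~~~~^^^
    return self.f(x, *self.args, **self.kwargs)
           ~~~~~~^^^^^^^^^^^^^^^^^^^^^^^^^^^^^^
  File "fit.py", line 10, in <lambda>
    s=min((least_squares(lambda q:(P(q)-px).ravel(),[*x0,a]) for a in np.arange(0,6.3,.7)),key=lambda s:s.cost)
                                   ~^^^
  File "fit.py", line 9, in P
    return proj(c,np.c_[m[:,:2]@R.T+q[:2],z+(m[:,2] if m.shape[1]>2 else 0)])
                  ~~~~~^^^^^^^^^^^^^^^^^^^^^^^^^^^^^^^^^^^^^^^^^^^^^^^^^^^^^
    res = self.concatenate(tuple(objs), axis=axis)
ValueError: all the input array dimensions except for the concatenation axis must match exactly, but along dimension 0, the array at index 0 has size 4 and the array at index 1 has size 1
```

```bash
sed -i 's/m\[:,2\] if m.shape\[1\]>2 else 0/m[:,2] if m.shape[1]>2 else 0*m[:,0]/' fit.py; python3 f1.py
```

```text
0.009
tray [ 0.6414 -0.151 ] yaw deg 10.2 err 1.6
obl [ 0.4575 -0.2556] yaw deg 154.8 err 1.2
obl' [ 0.4602 -0.2568] yaw deg 150.3 err 70.4
cube [ 0.45517485 -0.25624451  0.084     ] xyaw 123.31279733235424 [np.float64(34.4), np.float64(34.6), np.float64(34.7), np.float64(34.0)]
sq [0.6607 0.1653] yaw deg 113.3 err 0.6
sqbolt [0.6609 0.1655] yaw deg 113.0 err 0.7
0.012
tray [ 0.6403 -0.1512] yaw deg 10.2 err 1.5
obl [ 0.4579 -0.2549] yaw deg 154.8 err 0.8
obl' [ 0.4606 -0.2561] yaw deg 150.4 err 70.8
cube [ 0.45569092 -0.2554099   0.087     ] xyaw 123.31279733235434 [np.float64(34.0), np.float64(34.3), np.float64(34.4), np.float64(33.6)]
sq [0.6603 0.1656] yaw deg 113.3 err 1.1
sqbolt [0.6604 0.1657] yaw deg 113.0 err 0.2
0.015
tray [ 0.6393 -0.1515] yaw deg 10.2 err 1.7
obl [ 0.4584 -0.2542] yaw deg 154.8 err 0.9
obl' [ 0.4611 -0.2554] yaw deg 150.4 err 71.2
cube [ 0.456207   -0.25457529  0.09      ] xyaw 123.31279733235428 [np.float64(33.6), np.float64(33.9), np.float64(34.0), np.float64(33.3)]
sq [0.6598 0.1658] yaw deg 113.3 err 1.6
sqbolt [0.6599 0.1659] yaw deg 113.0 err 0.5
```

arm_command(
  plan=[
    {"dp": [32,-30,0],"spin": 0.12},
    {"dp": [36,-26,0],"spin": 0.13},
    {"dp": [34,-24,0],"spin": 0.13},
    {"dp": [0,0,0],"spin": 0.12},
    {"dp": [0,0,0],"spin": 0.12},
  ],
)

```text
clock: 4.65
position: [0.4509, -0.2243, 0.4053]
ee_rot: [0.475, 0.88, 0.001, 0.001]
ft_force: [0.3, 0.6, -0.6]
grip_width: 1.004
grasp_force: 0.0
```

```bash
cat > go.py <<'E'
# usage: go.py x y z yaw_deg(tool y direction): remaining move in present tool axes
import sys
from h import *
o=manip.get_obs();x,y,z,w=map(float,sys.argv[1:]);R=Ro.from_quat(o["ee_rot"]).as_matrix()
d=np.array([x,y,z])-o["position"];yw=np.degrees(np.arctan2(R[1,1],R[0,1]))
s=-((w-yw+90)%180-90)
a=np.radians(-s);Rz=np.array([[np.cos(a),-np.sin(a),0],[np.sin(a),np.cos(a),0],[0,0,1]])
print("pos",np.round(o["position"],4),"yaw",round(yw,1),"tilt",np.round(np.degrees(np.arccos(-R[2,2])),2),"q7",round(o["joint_pos"][6],2))
print("dp now mm",np.round(R.T@d*1000,1),"spin",round(np.radians(s),3),"| dp after spin",np.round((Rz@R).T@d*1000,1))
E
python3 go.py .4557 -.2554 .217 33.3; python3 w.py w4 cube_optic
python3 - <<'E'
import cv2;im=cv2.imread('pics/w4.png');im2=cv2.imread('pics/w3.png')[0:200,100:400]
cv2.imwrite('pics/c4.png',cv2.hconcat([im[100:500,150:650],cv2.resize(im2,(300,200))]) if 0 else cv2.resize(im[60:420,180:580],(800,600)*1) if 0 else cv2.resize(im[80:380,200:600],(800,600),interpolation=cv2.INTER_CUBIC))
E
```

```text
pos [ 0.4509 -0.2243  0.4053] yaw 33.2 tilt 0.17 q7 0.98
dp now mm [-28.7 -13.5 188.2] spin -0.001 | dp after spin [-28.7 -13.6 188.2]
cam [ 0.409 -0.159  0.375]
cube_optic [(0.93, [0.192, -0.291, 0.007], [9.0, 107.0]), (0.63, [0.45, -0.254, 0.087], [357.0, 301.0])]
```

View pics/c4.png

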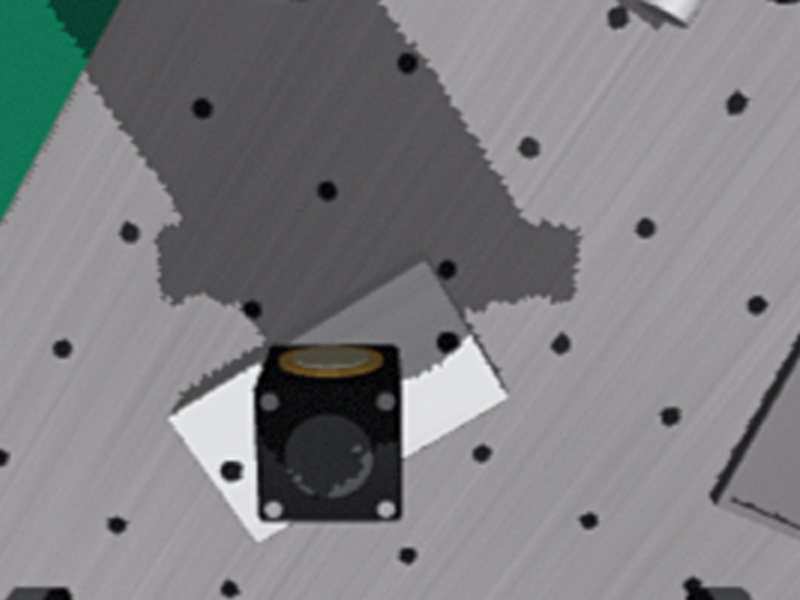

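Black cube at crop (328,455), standing on the oblong pedestal with a glass window, is the one meant. The pink cube (display pixel (9,107)) is the look-alike. The grasp yaw is aligned.

```bash
python3 - <<'E'
from fit import *
_,c=L("w4")
d=[back(c,u/1.5,v/1.5,.087) for u,v in [(334.5,281),(393,281),(393.5,335),(337,335)]]
print(np.mean(d,0))
q=[back(c,(200+u/2)/1.5,(80+v/2)/1.5,.037) for u,v in [(428,262),(507,398),(170,418),(260,542)]]
print("obl corners",np.round(q,4).tolist())
E
python3 go.py .4557 -.2554 .217 33.3
```

```text
[ 0.45661859 -0.25574472  0.087     ]
obl corners [[0.4555, -0.1971, 0.037], [0.5044, -0.2211, 0.037], [0.4114, -0.2905, 0.037], [0.4616, -0.3135, 0.037]]
pos [ 0.4517 -0.2243  0.4051] yaw 33.4 tilt 0.1 q7 0.99
dp now mm [-28.1 -14.1 188. ] spin 0.002 | dp after spin [-28.2 -14.1 188. ]
```

arm_command(
  plan=[
    {"dp": [-14,-7,40],"spin": 0},
    {"dp": [-15,-7,40],"spin": 0},
    {"dp": [0,0,40],"spin": 0},
    {"dp": [0,0,0],"spin": 0},
  ],
)

```text
clock: 5.15
position: [0.4545, -0.2564, 0.2802]
ee_rot: [0.473, 0.881, -0.001, -0.004]
ft_force: [-0.6, 0.6, 0.2]
grip_width: 1.001
grasp_force: 0.0
```

arm_command(
  plan=[
    {"dp": [0,1,30],"spin": 0},
    {"dp": [0,1,22],"spin": 0},
    {"dp": [0,0,11],"spin": 0},
    {"dp": [0,0,0],"spin": 0},
  ],
)

```text
clock: 5.55
position: [0.4576, -0.2566, 0.2219]
ee_rot: [0.474, 0.881, 0.0, -0.0]
ft_force: [-0.9, -0.6, -0.3]
grip_width: 1.002
grasp_force: 0.0
```

arm_command(
  plan=[
    {"dp": [0,0,0],"spin": 0},
    {"dp": [0,0,0],"spin": 0},
    {"dp": [0,0,0],"spin": 0},
    {"dp": [0,0,0],"spin": 0},
    {"dp": [0,0,0],"spin": 0},
  ],
  grip=1,
  newtons=40,
)

```text
clock: 6.05
position: [0.4576, -0.2578, 0.2229]
ee_rot: [0.475, 0.88, 0.0, 0.001]
ft_force: [-1.5, 1.7, 7.4]
grip_width: 0.51
grasp_force: 41.8
```

arm_command(
  plan=[
    {"dp": [0,0,0],"spin": 0},
    {"dp": [0,0,-10],"spin": 0},
    {"dp": [0,0,-30],"spin": 0},
    {"dp": [0,0,-40],"spin": 0},
    {"dp": [0,0,-30],"spin": 0},
  ],
)

```text
clock: 6.55
position: [0.4569, -0.2578, 0.3343]
ee_rot: [0.475, 0.88, 0.0, 0.001]
ft_force: [1.4, -0.3, -1.7]
grip_width: 0.51
grasp_force: 41.0
```

```bash
python3 go.py .6403 -.1512 .205 10.2; python3 go.py .6403 -.1512 .205 100.2; python3 w.py w5 cube_optic
```

```text
pos [ 0.4569 -0.2578  0.3343] yaw 33.3 tilt 0.07 q7 1.1
dp now mm [-11.3 211.8 129.4] spin 0.402 | dp after spin [ 72.6 199.3 129.3]
pos [ 0.4569 -0.2578  0.3343] yaw 33.3 tilt 0.07 q7 1.1
dp now mm [-11.3 211.8 129.4] spin -1.168 | dp after spin [-199.3   72.4  129.5]
cam [ 0.415 -0.192  0.304]
cube_optic [(0.95, [0.451, -0.252, 0.197], [377.0, 425.0])]
```

View pics/w5.png

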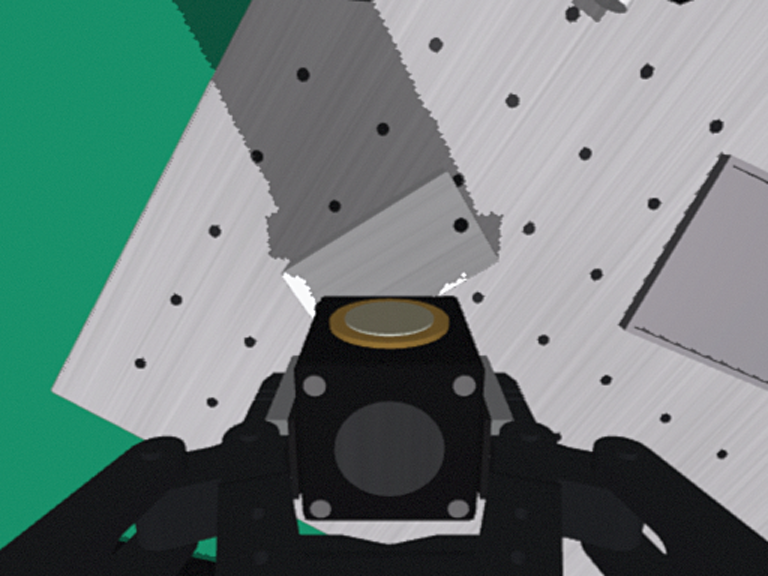

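```bash
python3 - <<'E'
from fit import *
_,c=L("w5");o=manip.get_obs();R=Ro.from_quat(o["ee_rot"]).as_matrix()
for z in (.196,.1988):
    d=np.array([back(c,u/1.5,v/1.5,z) for u,v in [(314,386),(464,386),(458,509),(320,509)]])
    print(np.round((R.T@(d.mean(0)-o["position"]))*1000,1),[round(np.linalg.norm(d[i]-d[(i+1)%4])*1000,1) for i in range(4)])
E
```

```text
[  2.2  -0.  140.3] [np.float64(35.1), np.float64(35.0), np.float64(35.1), np.float64(35.0)]
[  4.2  -0.  137.5] [np.float64(34.2), np.float64(34.1), np.float64(34.2), np.float64(34.1)]
```

arm_command(
  plan=[
    {"dp": [0,25,0],"spin": 0.08},
    {"dp": [4,40,0],"spin": 0.08},
    {"dp": [8,40,0],"spin": 0.08},
    {"dp": [12,42,0],"spin": 0.08},
    {"dp": [16,36,10],"spin": 0.08},
  ],
)

```text
clock: 7.15
position: [0.6122, -0.1461, 0.3222]
ee_rot: [0.641, 0.767, 0.0, 0.001]
ft_force: [-0.3, -0.2, -0.9]
grip_width: 0.512
grasp_force: 41.1
```

```bash
python3 go.py .6408 -.1542 .2035 10.2
```

```text
pos [ 0.6122 -0.1461  0.3222] yaw 10.2 tilt 0.08 q7 0.52
dp now mm [-13.   26.5 118.7] spin -0.0 | dp after spin [-13.   26.5 118.7]
```

arm_command(
  plan=[
    {"dp": [-6,13,20],"spin": 0},
    {"dp": [-7,13,40],"spin": 0},
    {"dp": [0,0,25],"spin": 0},
    {"dp": [0,0,10],"spin": 0},
    {"dp": [0,0,0],"spin": 0},
  ],
)

```text
clock: 7.65
position: [0.6378, -0.1553, 0.2252]
ee_rot: [0.64, 0.768, -0.001, -0.001]
ft_force: [-1.0, 0.3, -1.1]
grip_width: 0.512
grasp_force: 41.3
```

```bash
python3 go.py .6408 -.1542 .2025 10.2
```

```text
pos [ 0.6378 -0.1553  0.2252] yaw 10.4 tilt 0.18 q7 0.57
dp now mm [ 0.5  3.2 22.7] spin 0.003 | dp after spin [ 0.5  3.2 22.7]
```

arm_command(
  plan=[
    {"dp": [0,3,10],"spin": 0},
    {"dp": [0,0,7],"spin": 0},
    {"dp": [0,0,3],"spin": 0},
    {"dp": [0,0,2],"spin": 0},
    {"dp": [0,0,0],"spin": 0},
  ],
)

```text
clock: 8.15
position: [0.6415, -0.1549, 0.2048]
ee_rot: [0.64, 0.768, 0.0, 0.0]
ft_force: [0.2, -0.3, -1.3]
grip_width: 0.513
grasp_force: 41.3
```

arm_command(
  plan=[
    {"dp": [0,0,1],"spin": 0},
    {"dp": [0,0,1],"spin": 0},
    {"dp": [0,0,0],"spin": 0},
  ],
)

```text
clock: 8.45
position: [0.6415, -0.1549, 0.2026]
ee_rot: [0.64, 0.768, 0.0, -0.0]
ft_force: [0.1, 0.2, -1.3]
grip_width: 0.511
grasp_force: 41.3
```

arm_command(
  plan=[
    {"dp": [0,0,1],"spin": 0},
    {"dp": [0,0,0],"spin": 0},
  ],
)

```text
clock: 8.65
position: [0.6416, -0.1549, 0.202]
ee_rot: [0.64, 0.768, 0.0, 0.0]
ft_force: [-0.7, 0.7, 1.5]
grip_width: 0.507
grasp_force: 41.5
```

arm_command(
  plan=[
    {"dp": [0,0,1],"spin": 0},
    {"dp": [0,0,0],"spin": 0},
  ],
)

```text
clock: 8.85
position: [0.6416, -0.155, 0.202]
ee_rot: [0.64, 0.768, 0.0, -0.0]
ft_force: [-5.2, 2.5, 11.9]
grip_width: 0.508
grasp_force: 42.7
```

arm_command(
  plan=[
    {"dp": [0,0,-1],"spin": 0},
    {"dp": [0,0,0],"spin": 0},
  ],
)

```text
clock: 9.05
position: [0.6416, -0.1549, 0.202]
ee_rot: [0.64, 0.768, 0.0, 0.0]
ft_force: [-1.9, 0.8, 3.7]
grip_width: 0.508
grasp_force: 42.0
```

arm_command(
  plan=[
    {"dp": [0,0,0],"spin": 0},
    {"dp": [0,0,0],"spin": 0},
    {"dp": [0,0,0],"spin": 0},
    {"dp": [0,0,0],"spin": 0},
  ],
  grip=-1,
)

```text
clock: 9.45
position: [0.6415, -0.1549, 0.2015]
ee_rot: [0.64, 0.768, -0.0, -0.0]
ft_force: [0.1, 0.2, 0.4]
grip_width: 1.001
grasp_force: 0.0
```

arm_command(
  plan=[
    {"dp": [0,0,-20],"spin": 0},
    {"dp": [0,0,-40],"spin": 0},
    {"dp": [0,0,-50],"spin": 0},
    {"dp": [0,0,-50],"spin": 0},
    {"dp": [0,0,-40],"spin": 0},
  ],
)

```text
clock: 9.95
position: [0.6413, -0.1551, 0.405]
ee_rot: [0.64, 0.768, 0.001, 0.001]
ft_force: [0.7, -0.8, -0.1]
grip_width: 0.998
grasp_force: 0.0
```

```bash
cat > f2.py <<'E'
from fit import *
_,c=L("w2")
# plate foot corners (upper, left, right) and guesses
for u,v,z in [(370,168,.065),(332,232,.065),(433,208,.065),(410,182,.142),(352,297,.142)]:
    print(np.round(back(c,u/1.5,v/1.5,z),4))
im=L("w2")[0];cv2.imwrite("pics/c2.png",cv2.resize(im[85:205,190:320],(780,720))[:600])
im=L("w1")[0];cv2.imwrite("pics/c1.png",cv2.resize(im[95:205,220:330],(600,600),interpolation=cv2.INTER_CUBIC))
E
sed -i 's/im\[85:205,190:320\],(780,720))\[:600\]/im[85:205,190:320],(650,600),interpolation=cv2.INTER_CUBIC)/' f2.py
python3 f2.py
```

```text
[0.6277 0.1705 0.065 ]
[0.6549 0.1347 0.065 ]
[0.6632 0.1971 0.065 ]
[0.6343 0.1897 0.142 ]
[0.6751 0.1452 0.142 ]
```

View pics/c2.png

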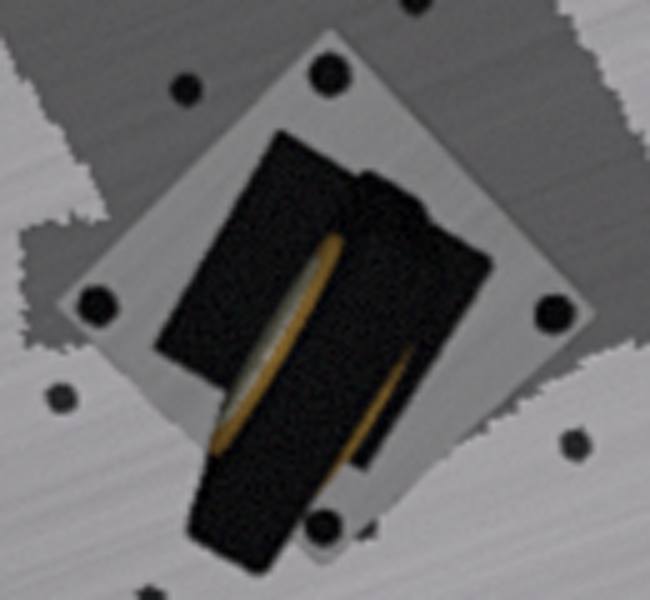

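View pics/c1.png

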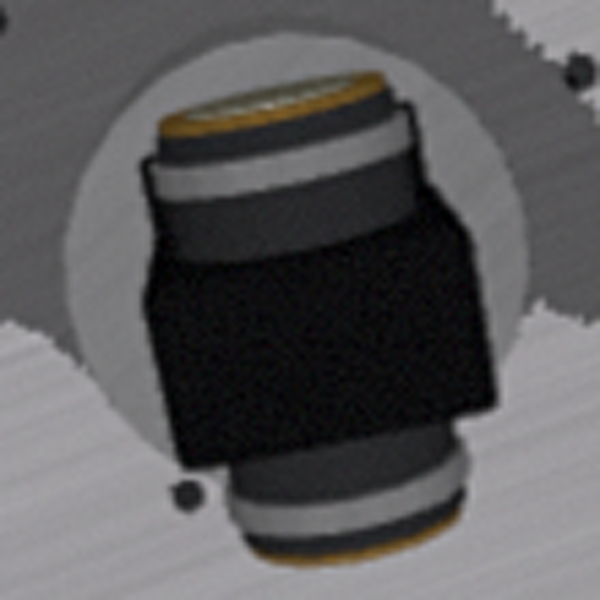

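```bash
cat > f3.py <<'E'
from fit import *
pr=lambda n,r:print(n,np.round(r[0][:2],4),"yaw deg",np.round(np.degrees(r[0][2])%180,1),"err px",round(r[1],1))
_,c=L("w2"); g=lambda P,s,a,b:[((u/s+a)*1.5,(v/s+b)*1.5) for u,v in P]
pr("plate foot",fit(c,g([(280,132),(493,263),(358,467),(155,347)],5,190,85),[[-23,-23],[-23,23],[23,23],[23,-23]],.065,(.655,.165)))
for s in (1,-1):
  pr("plate all",fit(c,g([(280,132),(493,263),(358,467),(155,347),(188,532),(262,573)],5,190,85),[[-23*s,-23,0],[23*s,-23,0],[23*s,23,0],[-23*s,23,0],[-7*s,26,77],[7*s,26,77]],.065,(.655,.165)))
pr("square",fit(c,g([(331,75),(554,314),(323,527),(97,306)],5,190,85),rect(30,30),.057,(.66,.165)))
_,c=L("w1")
pr("barrel",fit(c,g([(148,300),(470,232),(497,404),(188,470)],5.4545,220,95),[[-13,-22],[-13,22],[13,22],[13,-22]],.134,(.465,.237)))
P=g([(64,255),(530,255),(295,32),(130,100),(75,335),(130,430),(515,180),(515,340),(440,80)],5.4545,220,95)
W=np.array([back(c,u/1.5,v/1.5,.072)[:2] for u,v in P])
s=least_squares(lambda q:np.hypot(*(W-q).T)-.038,W.mean(0));print("round",s.x,np.round(s.fun*1000,1))
E
python3 f3.py
```

```text
plate foot [0.6583 0.1657] yaw deg 127.4 err px 1.3
plate all [0.6598 0.1668] yaw deg 32.1 err px 45.6
plate all [0.658  0.1662] yaw deg 37.5 err px 1.7
square [0.6608 0.1656] yaw deg 112.8 err px 0.3
barrel [0.47   0.2416] yaw deg 170.4 err px 1.9
round [0.47018401 0.24024098] [-0.2  0.  -0.   0.3 -0.3  0.2 -0.  -0.1 -0.1]
```

arm_command(
  plan=[
    {"dp": [30,7,0],"spin": 0},
    {"dp": [48,11,0],"spin": 0},
    {"dp": [48,11,0],"spin": 0},
    {"dp": [48,11,0],"spin": 0},
    {"dp": [48,11,0],"spin": 0},
  ],
)

```text
clock: 10.45
position: [0.6514, 0.0746, 0.4019]
ee_rot: [0.64, 0.768, 0.0, 0.0]
ft_force: [0.6, 0.7, -0.1]
grip_width: 0.999
grasp_force: 0.0
```

arm_command(
  plan=[
    {"dp": [48,11,0],"spin": 0},
    {"dp": [44,11,0],"spin": 0},
    {"dp": [0,0,0],"spin": 0.14},
    {"dp": [0,0,0],"spin": 0.14},
    {"dp": [0,0,0],"spin": 0.14},
  ],
)

```text
clock: 10.95
position: [0.6568, 0.1675, 0.4015]
ee_rot: [0.788, 0.616, -0.0, 0.0]
ft_force: [-0.4, 0.5, -0.5]
grip_width: 1.0
grasp_force: 0.0
```

arm_command(
  plan=[
    {"dp": [0,0,0],"spin": 0.14},
    {"dp": [0,0,0],"spin": 0.14},
    {"dp": [0,0,0],"spin": 0.14},
    {"dp": [0,0,0],"spin": 0.14},
    {"dp": [0,0,0],"spin": 0.11},
  ],
)

```text
clock: 11.45
position: [0.6568, 0.1672, 0.4016]
ee_rot: [0.947, 0.322, -0.0, -0.0]
ft_force: [-1.0, 0.8, 0.2]
grip_width: 1.002
grasp_force: 0.0
```

```bash
python3 go.py .658 .166 .27 127.5; python3 w.py w6 plate_optic; python3 -c "
import cv2;im=cv2.imread('pics/w6.png');cv2.imwrite('pics/w6s.png',im)"
```

```text
pos [0.6568 0.1672 0.4016] yaw -52.4 tilt 0.0 q7 -1.02
dp now mm [  0.3   1.7 131.6] spin 0.002 | dp after spin [  0.3   1.7 131.6]
cam [0.717 0.215 0.371]
plate_optic [(0.55, [0.663, 0.164, 0.123], [405.0, 275.0])]
```

View pics/w6.png

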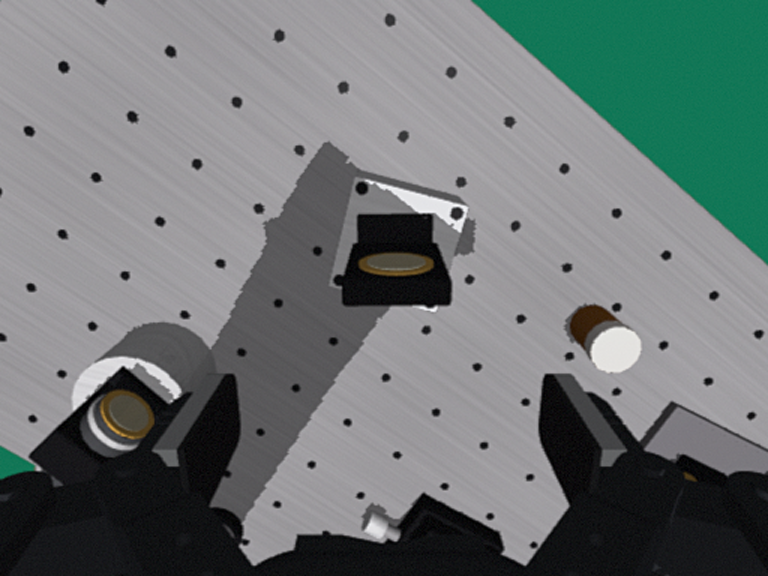

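```bash
python3 - <<'E'
from fit import *
_,c=L("w6")
print(fit(c,[(357,214),(435,214),(343,304),(452,304)],[[23,-23,0],[23,23,0],[-7,-26,77],[-7,26,77]],.065,(.658,.166)))
E
```

```text
(array([0.66562545, 0.17027938, 3.80580665]), np.float64(40.404339739085174))
```

arm_command(
  plan=[
    {"dp": [0,1,40],"spin": 0},
    {"dp": [0,0,40],"spin": 0},
    {"dp": [0,0,30],"spin": 0},
    {"dp": [0,0,15],"spin": 0},
    {"dp": [0,0,5],"spin": 0},
  ],
)

```text
clock: 12.05
position: [0.6571, 0.1664, 0.2703]
ee_rot: [0.945, 0.326, -0.001, -0.0]
ft_force: [0.1, 0.2, 0.2]
grip_width: 0.998
grasp_force: 0.0
```

```bash
python3 - <<'E'
from fit import *
_,c=L("w6")
print(fit(c,[(357,214),(435,214),(343,304),(452,304)],[[23,23,0],[23,-23,0],[-7,26,77],[-7,-26,77]],.065,(.658,.166)))
print(fit(c,[(357,214),(435,214),(343,304),(452,304)],[[-23,-23,0],[-23,23,0],[7,-26,77],[7,26,77]],.065,(.658,.166)))
E
python3 go.py .658 .166 .27 127.5
```

```text
(array([0.65935686, 0.16538838, 0.6549301 ]), np.float64(0.5365232444949868))
(array([0.65935686, 0.16538838, 3.79652276]), np.float64(0.5365232325724776))
pos [0.6571 0.1664 0.2703] yaw -52.0 tilt 0.12 q7 -0.97
dp now mm [0.5 0.8 0.3] spin 0.009 | dp after spin [0.5 0.8 0.3]
```

arm_command(
  plan=[
    {"dp": [1,1,0],"spin": 0},
    {"dp": [0,0,0],"spin": 0},
  ],
)

```text
clock: 12.25
position: [0.6596, 0.1661, 0.2735]
ee_rot: [0.946, 0.325, 0.001, 0.0]
ft_force: [-0.5, -0.7, 0.1]
grip_width: 0.999
grasp_force: 0.0
```

arm_command(
  plan=[
    {"dp": [0,0,0],"spin": 0},
    {"dp": [0,0,0],"spin": 0},
    {"dp": [0,0,0],"spin": 0},
    {"dp": [0,0,0],"spin": 0},
    {"dp": [0,0,0],"spin": 0},
  ],
  grip=1,
  newtons=45,
)

```text
clock: 12.75
position: [0.6591, 0.1662, 0.2727]
ee_rot: [0.946, 0.325, 0.001, -0.0]
ft_force: [-1.5, 0.0, 5.6]
grip_width: 0.601
grasp_force: 46.7
```

arm_command(
  plan=[
    {"dp": [0,0,-10],"spin": 0},
    {"dp": [0,0,-25],"spin": 0},
    {"dp": [0,0,-25],"spin": 0},
    {"dp": [0,0,-20],"spin": 0},
    {"dp": [0,0,0],"spin": 0},
  ],
)

```text
clock: 13.25
position: [0.6594, 0.1659, 0.3551]
ee_rot: [0.946, 0.325, 0.002, 0.0]
ft_force: [-0.2, -0.2, -0.4]
grip_width: 0.605
grasp_force: 47.3
```

```bash
python3 go.py .4582 -.2552 .36 -25.2;  python3 w.py w7
```

```text
pos [0.6594 0.1659 0.3551] yaw -52.1 tilt 0.26 q7 -1.0
dp now mm [-417.5  208.6   -6.4] spin -0.469 | dp after spin [-466.7   -2.7   -6.9]
cam [0.72  0.214 0.325]
```

View pics/w7.png

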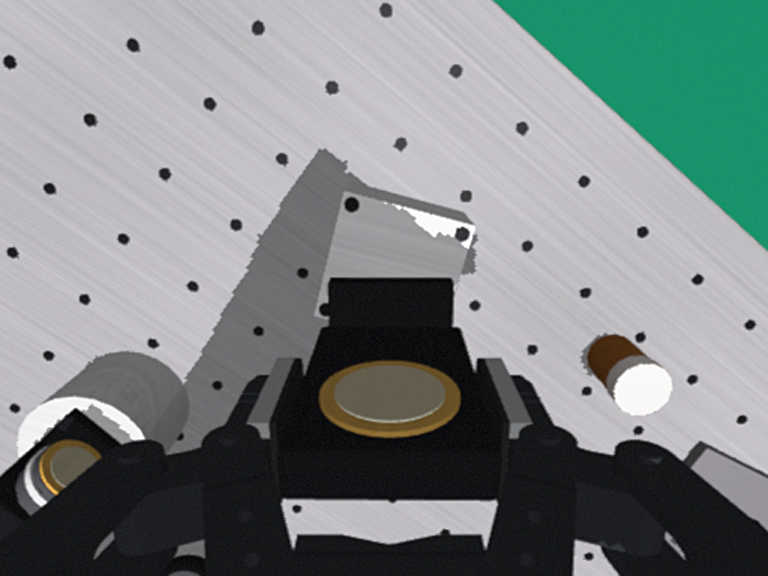

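```bash
python3 - <<'E'
from fit import *
_,c=L("w7");o=manip.get_obs();R=Ro.from_quat(o["ee_rot"]).as_matrix()
for dz in(-.002,0,.002):
    q,e=fit(c,[(330,279),(453,279),(279,498),(499,498)],[[23,23,0],[23,-23,0],[-7,26,77],[-7,-26,77]],.3551-.2077+dz,(.658,.166))
    print(e,R.T@(np.r_[q[:2],o["position"][2]]-o["position"])*1000)
E
```

```text
2.016675700479425 [-0.75125725 -0.20437636 -0.0017406 ]
2.5269564678591507 [ 0.50277564 -0.21286399  0.00097018]
3.0497471864145496 [ 1.76082392 -0.22127178  0.0036897 ]
```

arm_command(
  plan=[
    {"dp": [0,0,0],"spin": -0.11},
    {"dp": [0,0,0],"spin": -0.12},
    {"dp": [0,0,0],"spin": -0.12},
    {"dp": [0,0,0],"spin": -0.12},
    {"dp": [-25,0,0],"spin": 0},
  ],
)

```text
clock: 13.8
position: [0.6479, 0.1469, 0.3496]
ee_rot: [0.842, 0.54, -0.001, -0.001]
ft_force: [0.0, 0.5, -2.0]
grip_width: 0.607
grasp_force: 47.4
```

arm_command(
  plan=[
    {"dp": [-42,0,0],"spin": 0},
    {"dp": [-45,0,0],"spin": 0},
    {"dp": [-45,0,0],"spin": 0},
    {"dp": [-45,0,0],"spin": 0},
    {"dp": [-45,0,0],"spin": 0},
  ],
)

```text
clock: 14.3
position: [0.5524, -0.0587, 0.3504]
ee_rot: [0.844, 0.536, -0.001, -0.001]
ft_force: [0.2, 0.5, -1.0]
grip_width: 0.602
grasp_force: 47.4
```

arm_command(
  plan=[
    {"dp": [-45,0,0],"spin": 0},
    {"dp": [-45,0,0],"spin": 0},
    {"dp": [-45,0,0],"spin": 0},
    {"dp": [-40,0,0],"spin": 0},
    {"dp": [-30,0,0],"spin": 0},
  ],
)

```text
clock: 14.8
position: [0.4647, -0.2451, 0.3507]
ee_rot: [0.845, 0.535, -0.001, -0.001]
ft_force: [0.5, 0.1, -0.5]
grip_width: 0.6
grasp_force: 47.4
```

```bash
python3 go.py .4582 -.2553 .2527 -25.2
```

```text
pos [ 0.4647 -0.2451  0.3507] yaw -25.3 tilt 0.09 q7 0.08
dp now mm [-12.   -1.4  98. ] spin -0.001 | dp after spin [-12.   -1.4  98. ]
```

arm_command(
  plan=[
    {"dp": [-11,-1,20],"spin": 0},
    {"dp": [0,0,40],"spin": 0},
    {"dp": [0,0,22],"spin": 0},
    {"dp": [0,0,6],"spin": 0},
    {"dp": [0,0,0],"spin": 0},
  ],
)

```text
clock: 15.3
position: [0.4607, -0.2523, 0.2628]
ee_rot: [0.844, 0.536, -0.001, -0.001]
ft_force: [-0.2, -0.3, -0.8]
grip_width: 0.6
grasp_force: 47.4
```

```bash
python3 go.py .4582 -.2553 .2527 -25.2
```

```text
pos [ 0.4607 -0.2523  0.2628] yaw -25.2 tilt 0.14 q7 0.19
dp now mm [-3.8 -1.  10.1] spin 0.001 | dp after spin [-3.8 -1.  10.1]
```

arm_command(
  plan=[
    {"dp": [-3,-1,3],"spin": 0},
    {"dp": [0,0,3],"spin": 0},
    {"dp": [0,0,1],"spin": 0},
    {"dp": [0,0,1],"spin": 0},
    {"dp": [0,0,0],"spin": 0},
  ],
)

```text
clock: 15.8
position: [0.459, -0.2547, 0.2558]
ee_rot: [0.844, 0.536, 0.0, 0.0]
ft_force: [-0.3, 0.2, -1.7]
grip_width: 0.601
grasp_force: 47.4
```

arm_command(
  plan=[
    {"dp": [0,0,1],"spin": 0},
    {"dp": [0,0,0],"spin": 0},
  ],
)

```text
clock: 16.0
position: [0.459, -0.2548, 0.2547]
ee_rot: [0.844, 0.536, 0.0, -0.0]
ft_force: [-0.8, 0.7, -0.9]
grip_width: 0.605
grasp_force: 47.4
```

arm_command(
  plan=[
    {"dp": [0,0,1],"spin": 0},
    {"dp": [0,0,0],"spin": 0},
  ],
)

```text
clock: 16.2
position: [0.4589, -0.2547, 0.2536]
ee_rot: [0.844, 0.536, -0.0, -0.0]
ft_force: [0.3, -1.2, -1.8]
grip_width: 0.602
grasp_force: 47.4
```

arm_command(
  plan=[
    {"dp": [0,0,1],"spin": 0},
    {"dp": [0,0,0],"spin": 0},
  ],
)

```text
clock: 16.4
position: [0.459, -0.2549, 0.2527]
ee_rot: [0.844, 0.536, 0.0, 0.0]
ft_force: [0.8, -0.0, -0.8]
grip_width: 0.601
grasp_force: 47.4
```

arm_command(
  plan=[
    {"dp": [0,0,1],"spin": 0},
    {"dp": [0,0,0],"spin": 0},
  ],
)

```text
clock: 16.6
position: [0.459, -0.255, 0.2525]
ee_rot: [0.844, 0.536, 0.0, -0.0]
ft_force: [-4.0, 1.7, 11.9]
grip_width: 0.601
grasp_force: 48.3
```

arm_command(
  plan=[
    {"dp": [0,0,-1],"spin": 0},
    {"dp": [0,0,0],"spin": 0},
  ],
)

```text
clock: 16.8
position: [0.4589, -0.2548, 0.2527]
ee_rot: [0.844, 0.536, 0.0, 0.0]
ft_force: [-0.5, -0.0, -1.1]
grip_width: 0.603
grasp_force: 47.4
```

arm_command(
  plan=[
    {"dp": [0,0,0],"spin": 0},
    {"dp": [0,0,0],"spin": 0},
    {"dp": [0,0,0],"spin": 0},
    {"dp": [0,0,0],"spin": 0},
  ],
  grip=-1,
)

```text
clock: 17.2
position: [0.4589, -0.2548, 0.2526]
ee_rot: [0.844, 0.536, 0.0, -0.0]
ft_force: [0.1, 0.1, -0.1]
grip_width: 1.002
grasp_force: 0.0
```

arm_command(
  plan=[
    {"dp": [0,0,-20],"spin": 0},
    {"dp": [0,0,-40],"spin": 0},
    {"dp": [0,0,-40],"spin": 0},
    {"dp": [0,0,-40],"spin": 0},
    {"dp": [0,0,-15],"spin": 0},
  ],
)

```text
clock: 17.7
position: [0.4592, -0.2556, 0.4115]
ee_rot: [0.844, 0.536, 0.002, 0.002]
ft_force: [-0.4, 0.2, -0.4]
grip_width: 1.0
grasp_force: 0.0
```

```bash
python3 go.py .470 .2413 .4 80.4;  python3 w.py w8 plate_optic oblong_pedestal
```

```text
pos [ 0.4592 -0.2556  0.4115] yaw -25.2 tilt 0.28 q7 0.07
dp now mm [ 454.2 -201.7   11.1] spin 1.299 | dp after spin [ -72.2 -491.8    9. ]
cam [ 0.492 -0.185  0.381]
plate_optic [(0.93, [0.46, -0.255, 0.102], [388.0, 265.0])]
oblong_pedestal [(0.62, [0.461, -0.23, 0.039], [373.0, 205.0])]
```

View pics/w8.png

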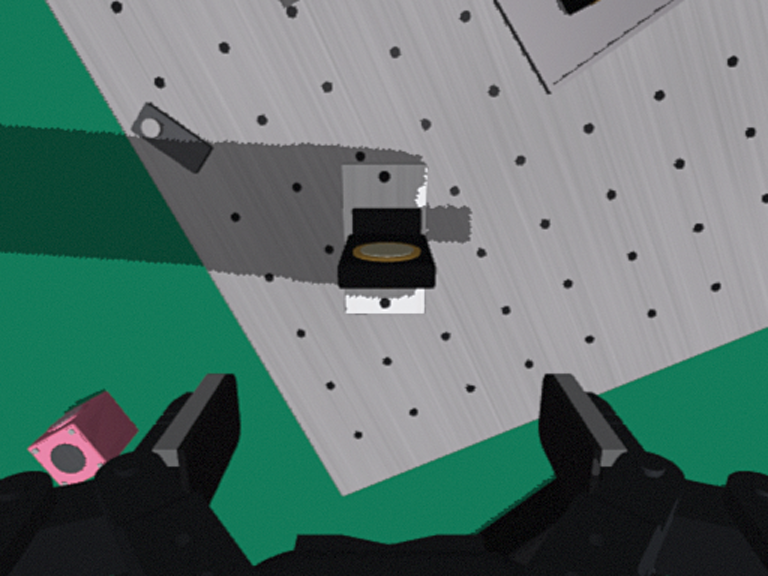

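```bash
python3 - <<'E'
from fit import *
_,c=L("w8")
print(fit(c,[(352,209),(421,209),(338,287),(435,287)],[[23,23,0],[23,-23,0],[-7,26,77],[-7,-26,77]],.045,(.458,-.255)))
print(fit(c,[(342,165),(427,165),(425,314),(345,314)],[[28,52],[-28,52],[-28,-52],[28,-52]],.037,(.458,-.255)),fit(c,[(342,165),(427,165),(425,314),(345,314)],[[-28,52],[28,52],[28,-52],[-28,-52]],.037,(.458,-.255)))
E
```

```text
(array([ 0.4589818 , -0.25518111,  1.12968169]), np.float64(0.8068098603045257))
(array([ 0.45645988, -0.25796762,  5.84680727]), np.float64(56.95068369693732)) (array([ 0.45700394, -0.25670098,  5.84449839]), np.float64(0.4877311480572075))
```

arm_command(
  plan=[
    {"dp": [30,-13,0],"spin": 0},
    {"dp": [42,-19,0],"spin": 0},
    {"dp": [42,-19,0],"spin": 0},
    {"dp": [42,-19,0],"spin": 0},
    {"dp": [42,-19,0],"spin": 0},
  ],
)

```text
clock: 18.35
position: [0.4618, -0.0358, 0.4065]
ee_rot: [0.844, 0.536, -0.001, -0.0]
ft_force: [2.4, -0.3, -1.0]
grip_width: 1.0
grasp_force: 0.0
```

arm_command(
  plan=[
    {"dp": [42,-19,0],"spin": 0},
    {"dp": [42,-19,0],"spin": 0},
    {"dp": [42,-19,0],"spin": 0},
    {"dp": [42,-19,0],"spin": 0},
    {"dp": [42,-19,0],"spin": 0},
  ],
)

```text
clock: 18.85
position: [0.4652, 0.1945, 0.4061]
ee_rot: [0.844, 0.536, -0.001, -0.0]
ft_force: [1.7, -0.0, 0.4]
grip_width: 1.002
grasp_force: 0.0
```

arm_command(
  plan=[
    {"dp": [35,-15,0],"spin": 0},
    {"dp": [0,0,0],"spin": -0.14},
    {"dp": [0,0,0],"spin": -0.14},
    {"dp": [0,0,0],"spin": -0.14},
    {"dp": [0,0,0],"spin": -0.14},
  ],
)

```text
clock: 19.35
position: [0.4669, 0.2307, 0.4059]
ee_rot: [0.661, 0.751, -0.001, -0.0]
ft_force: [0.8, 0.0, 0.9]
grip_width: 0.998
grasp_force: 0.0
```

arm_command(
  plan=[
    {"dp": [0,0,0],"spin": -0.14},
    {"dp": [0,0,0],"spin": -0.14},
    {"dp": [0,0,0],"spin": -0.14},
    {"dp": [0,0,0],"spin": -0.14},
    {"dp": [0,0,0],"spin": -0.14},
  ],
)

```text
clock: 19.85
position: [0.4668, 0.2307, 0.4059]
ee_rot: [0.363, 0.932, -0.001, -0.001]
ft_force: [0.3, 0.8, 0.5]
grip_width: 0.997
grasp_force: 0.0
```

arm_command(
  plan=[
    {"dp": [0,0,0],"spin": -0.14},
    {"dp": [0,0,0],"spin": -0.14},
    {"dp": [0,0,0],"spin": -0.14},
    {"dp": [0,0,0],"spin": -0.14},
    {"dp": [0,0,0],"spin": -0.02},
  ],
)

```text
clock: 20.35
position: [0.4669, 0.2307, 0.4061]
ee_rot: [0.083, 0.997, -0.001, -0.001]
ft_force: [-0.0, -0.1, 0.7]
grip_width: 0.994
grasp_force: 0.0
```

```bash
python3 go.py .470 .2413 .269 80.4;  python3 w.py w9 barrel_optic
```

```text
pos [0.4669 0.2307 0.4061] yaw 80.4 tilt 0.14 q7 0.88
dp now mm [ -1.6  11.2 137.1] spin 0.001 | dp after spin [ -1.6  11.2 137.1]
cam [0.391 0.245 0.376]
barrel_optic [(0.61, [0.461, 0.238, 0.133], [399.0, 269.0]), (0.38, [0.643, 0.166, 0.059], [340.0, 492.0])]
```

View pics/w9.png

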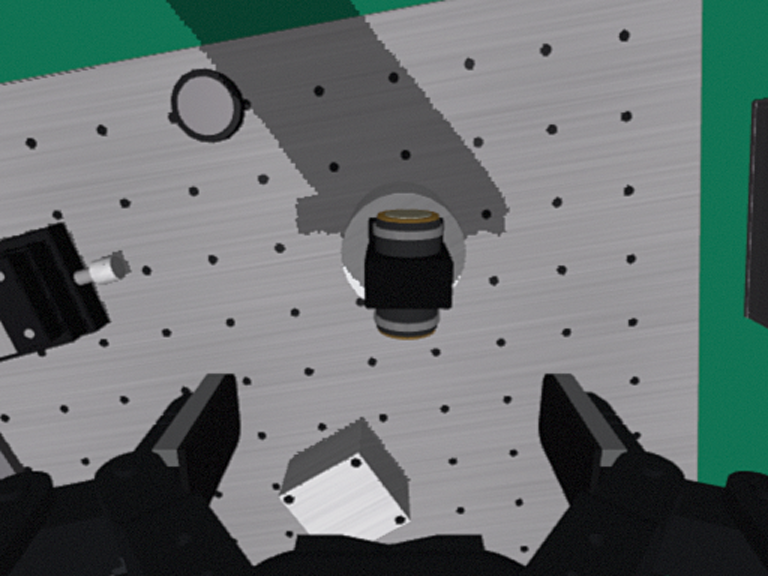

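```bash
python3 - <<'E'
from fit import *
_,c=L("w9")
q,e=fit(c,[(365,260),(453,258),(452,306),(366,308)],[[-13,-22],[-13,22],[13,22],[13,-22]],.134,(.47,.24));print(q,np.degrees(q[2])+90,e)
q,e=fit(c,[(452,306),(366,308)],[[13,22],[13,-22]],.134,(.47,.24));print(q,np.degrees(q[2])+90,e)
P=[(342,250),(466,250),(404,192),(351,290),(455,215)]
W=np.array([back(c,u/1.5,v/1.5,.072)[:2] for u,v in P])
s=least_squares(lambda q:np.hypot(*(W-q).T)-.038,W.mean(0));print("round",s.x,np.round(s.fun*1000,1))
E
```

```text
[ 0.46868588  0.24170187 -0.1457115 ] 81.6513459341512 1.1267657807918283
[ 0.46799994  0.24163036 -0.14170575] 81.88085832626447 0.7472112717051971
round [0.47019838 0.24049768] [-0.5 -0.2  0.2  1.3  1. ]
```

arm_command(
  plan=[
    {"dp": [0,11,30],"spin": -0.015},
    {"dp": [0,0,40],"spin": 0},
    {"dp": [0,0,40],"spin": 0},
    {"dp": [0,0,20],"spin": 0},
    {"dp": [0,0,5],"spin": 0},
  ],
)

```text
clock: 20.95
position: [0.468, 0.2411, 0.2698]
ee_rot: [0.079, 0.997, -0.002, -0.002]
ft_force: [0.8, -0.1, 1.1]
grip_width: 0.999
grasp_force: 0.0
```

```bash
python3 go.py .4692 .2416 .270 81.3
```

```text
pos [0.468  0.2411 0.2698] yaw 81.0 tilt 0.28 q7 0.9
dp now mm [-1.1  0.6 -0.2] spin -0.006 | dp after spin [-1.1  0.6 -0.2]
```

arm_command(
  plan=[
    {"dp": [-1,0,0],"spin": 0},
    {"dp": [0,0,0],"spin": 0},
  ],
)

```text
clock: 21.15
position: [0.4705, 0.2416, 0.274]
ee_rot: [0.078, 0.997, 0.001, 0.001]
ft_force: [-0.3, 0.4, 0.2]
grip_width: 1.0
grasp_force: 0.0
```

arm_command(
  plan=[
    {"dp": [0,0,0],"spin": 0},
    {"dp": [0,0,0],"spin": 0},
    {"dp": [0,0,0],"spin": 0},
    {"dp": [0,0,0],"spin": 0},
    {"dp": [0,0,0],"spin": 0},
  ],
  grip=1,
  newtons=45,
)

```text
clock: 21.65
position: [0.4702, 0.2415, 0.2735]
ee_rot: [0.077, 0.997, 0.0, 0.0]
ft_force: [-0.4, -1.2, 5.9]
grip_width: 0.51
grasp_force: 47.1
```

arm_command(
  plan=[
    {"dp": [0,0,-10],"spin": 0},
    {"dp": [0,0,-25],"spin": 0},
    {"dp": [0,0,-25],"spin": 0},
    {"dp": [0,0,-15],"spin": 0},
    {"dp": [0,0,0],"spin": 0},
  ],
)

```text
clock: 22.15
position: [0.4704, 0.2416, 0.3501]
ee_rot: [0.077, 0.997, 0.001, 0.001]
ft_force: [0.9, 0.5, -2.4]
grip_width: 0.507
grasp_force: 46.4
```

```bash
python3 go.py .6605 .1657 .35 112.8;python3 w.py w10 barrel_optic
python3 - <<'E'
from fit import *
im,c=L("w10");o=manip.get_obs();R=Ro.from_quat(o["ee_rot"]).as_matrix()
# brightness profile down the column through the held part, in display rows
g=cv2.cvtColor(im,cv2.COLOR_BGR2GRAY)
x=int(proj(c,(o["position"]+R@[0,0,.14])[None])[0,0]);print("col",x)
for cx in (x,x-32): print([int(v) for v in g[180:384:3,cx-2:cx+3].mean(1)])
E
```

```text
pos [0.4704 0.2416 0.3501] yaw 81.1 tilt 0.22 q7 0.89
dp now mm [-199.6  -45.7    0.5] spin -0.553 | dp after spin [-1.458e+02 -1.437e+02  1.000e-01]
cam [0.395 0.255 0.32 ]
barrel_optic [(0.97, [0.454, 0.241, 0.208], [367.0, 382.0])]
col 253
[146, 140, 90, 90, 90, 90, 90, 89, 163, 75, 112, 66, 49, 50, 47, 113, 142, 142, 144, 46, 50, 49, 49, 50, 50, 50, 11, 12, 14, 17, 16, 17, 17, 17, 18, 17, 18, 16, 17, 16, 17, 17, 17, 16, 17, 17, 16, 16, 52, 50, 52, 53, 112, 143, 144, 72, 50, 112, 92, 94, 92, 18, 23, 19, 19, 21, 21, 22]
[150, 150, 111, 9, 50, 74, 72, 76, 59, 37, 36, 48, 89, 118, 120, 120, 66, 37, 38, 37, 37, 33, 19, 11, 11, 13, 12, 14, 17, 19, 17, 18, 17, 18, 17, 19, 18, 17, 17, 17, 17, 19, 17, 18, 15, 15, 17, 16, 110, 106, 103, 95, 141, 219, 117, 173, 245, 243, 246, 34, 22, 21, 22, 19, 20, 22, 21, 21]
```

```bash
python3 - <<'E'
from fit import *
im,c=L("w10");o=manip.get_obs();R=Ro.from_quat(o["ee_rot"]).as_matrix()
for v in (263,264,322,324): print(v,np.round(R.T@(back(c,258,v,.2106)-o["position"])*1000,1))
E
python3 go.py .6605 .1657 .35 112.8
```

```text
263 [ 13.1   1.9 136.8]
264 [ 12.7   1.9 136.8]
322 [-12.1   1.8 136.7]
324 [-13.    1.8 136.7]
pos [0.4697 0.2414 0.3474] yaw 81.1 tilt 0.02 q7 0.89
dp now mm [-200.2  -45.4   -2.7] spin -0.553 | dp after spin [-146.5 -143.7   -2.7]
```

arm_command(
  plan=[
    {"dp": [0,0,0],"spin": -0.13},
    {"dp": [0,0,0],"spin": -0.14},
    {"dp": [0,0,0],"spin": -0.14},
    {"dp": [0,0,0],"spin": -0.14},
    {"dp": [0,0,0],"spin": 0},
  ],
)

```text
clock: 22.75
position: [0.4696, 0.2413, 0.3463]
ee_rot: [-0.197, 0.98, -0.0, -0.001]
ft_force: [0.3, -0.9, -3.0]
grip_width: 0.508
grasp_force: 46.4
```

arm_command(
  plan=[
    {"dp": [-20,-20,0],"spin": 0},
    {"dp": [-30,-30,0],"spin": 0},
    {"dp": [-30,-30,0],"spin": 0},
    {"dp": [-30,-30,0],"spin": 0},
    {"dp": [-25,-25,0],"spin": 0},
  ],
)

```text
clock: 23.25
position: [0.6481, 0.1676, 0.3464]
ee_rot: [-0.194, 0.981, -0.0, -0.001]
ft_force: [1.0, 1.1, -1.9]
grip_width: 0.506
grasp_force: 46.4
```

```bash
python3 go.py .6605 .1657 .2585 112.8
```

```text
pos [0.6481 0.1676 0.3464] yaw 112.3 tilt 0.09 q7 1.73
dp now mm [-10.9  -6.4  87.9] spin -0.008 | dp after spin [-10.9  -6.5  87.9]
```

arm_command(
  plan=[
    {"dp": [-9,-6,10],"spin": 0},
    {"dp": [0,0,35],"spin": 0},
    {"dp": [0,0,25],"spin": 0},
    {"dp": [0,0,8],"spin": 0},
    {"dp": [0,0,0],"spin": 0},
  ],
)

```text
clock: 23.75
position: [0.6563, 0.1671, 0.268]
ee_rot: [-0.196, 0.981, -0.0, -0.002]
ft_force: [-0.1, -1.2, -2.5]
grip_width: 0.507
grasp_force: 46.4
```

```bash
python3 go.py .6605 .1657 .2585 112.8
```

```text
pos [0.6563 0.1671 0.268 ] yaw 112.6 tilt 0.19 q7 1.75
dp now mm [-3.3 -2.9  9.5] spin -0.004 | dp after spin [-3.3 -3.   9.5]
```

arm_command(
  plan=[
    {"dp": [-2,-2,2],"spin": 0},
    {"dp": [0,0,2],"spin": 0},
    {"dp": [0,0,2],"spin": 0},
    {"dp": [0,0,0],"spin": 0},
  ],
)

```text
clock: 24.15
position: [0.6598, 0.1657, 0.264]
ee_rot: [-0.196, 0.981, 0.0, 0.0]
ft_force: [-0.6, -0.4, -2.6]
grip_width: 0.511
grasp_force: 46.4
```

```bash
python3 go.py .6605 .1657 .2585 112.8
```

```text
pos [0.6598 0.1657 0.264 ] yaw 112.6 tilt 0.03 q7 1.76
dp now mm [-0.7 -0.3  5.5] spin -0.003 | dp after spin [-0.7 -0.3  5.5]
```

arm_command(
  plan=[
    {"dp": [0,0,1],"spin": 0},
    {"dp": [0,0,1],"spin": 0},
    {"dp": [0,0,1],"spin": 0},
    {"dp": [0,0,1],"spin": 0},
    {"dp": [0,0,0],"spin": 0},
  ],
)

```text
clock: 24.65
position: [0.6597, 0.1657, 0.2595]
ee_rot: [-0.196, 0.981, 0.0, -0.0]
ft_force: [0.4, -0.1, -2.2]
grip_width: 0.504
grasp_force: 46.4
```

arm_command(
  plan=[
    {"dp": [0,0,1],"spin": 0},
    {"dp": [0,0,0],"spin": 0},
  ],
)

```text
clock: 24.85
position: [0.6597, 0.1657, 0.2587]
ee_rot: [-0.196, 0.981, 0.0, 0.0]
ft_force: [0.3, -0.5, -2.5]
grip_width: 0.509
grasp_force: 46.6
```

arm_command(
  plan=[
    {"dp": [0,0,1],"spin": 0},
    {"dp": [0,0,0],"spin": 0},
  ],
)

```text
clock: 25.05
position: [0.6598, 0.1657, 0.2586]
ee_rot: [-0.196, 0.981, 0.0, 0.0]
ft_force: [-3.4, -0.4, 5.0]
grip_width: 0.509
grasp_force: 47.2
```

arm_command(
  plan=[
    {"dp": [0,0,-0.5],"spin": 0},
    {"dp": [0,0,0],"spin": 0},
  ],
)

```text
clock: 25.25
position: [0.6598, 0.1657, 0.2586]
ee_rot: [-0.196, 0.981, 0.0, 0.0]
ft_force: [-2.3, -0.3, 3.5]
grip_width: 0.505
grasp_force: 46.9
```

arm_command(
  plan=[
    {"dp": [0,0,0],"spin": 0},
    {"dp": [0,0,0],"spin": 0},
    {"dp": [0,0,0],"spin": 0},
    {"dp": [0,0,0],"spin": 0},
  ],
  grip=-1,
)

```text
clock: 25.65
position: [0.6598, 0.1657, 0.2581]
ee_rot: [-0.196, 0.981, 0.0, 0.0]
ft_force: [0.2, -0.2, -1.0]
grip_width: 1.003
grasp_force: 0.0
```

arm_command(
  plan=[
    {"dp": [0,0,-20],"spin": 0},
    {"dp": [0,0,-40],"spin": 0},
    {"dp": [0,0,-40],"spin": 0},
    {"dp": [0,0,-35],"spin": 0},
    {"dp": [0,0,0],"spin": 0},
  ],
)

```text
clock: 26.15
position: [0.6606, 0.1655, 0.3994]
ee_rot: [-0.196, 0.981, 0.001, 0.004]
ft_force: [0.4, 0.3, 0.6]
grip_width: 0.999
grasp_force: 0.0
```

```bash
python3 go.py .6416 -.155 .39 10.4;python3 w.py w11 barrel_optic square_pedestal
```

```text
pos [0.6606 0.1655 0.3994] yaw 112.6 tilt 0.52 q7 1.74
dp now mm [ 140.9 -288.5    8.3] spin -1.357 | dp after spin [311.9  76.6   6.5]
cam [0.59  0.138 0.368]
barrel_optic [(0.58, [0.652, 0.16, 0.116], [382.0, 249.0])]
square_pedestal [(0.84, [0.643, 0.148, 0.062], [371.0, 207.0])]
```

arm_command(
  plan=[
    {"dp": [12,-26,0],"spin": 0},
    {"dp": [20,-42,0],"spin": 0},
    {"dp": [20,-42,0],"spin": 0},
    {"dp": [20,-42,0],"spin": 0},
    {"dp": [20,-42,0],"spin": 0},
  ],
)

```text
clock: 26.8
position: [0.6489, -0.0505, 0.3914]
ee_rot: [-0.196, 0.981, 0.0, -0.001]
ft_force: [0.7, 0.8, 0.3]
grip_width: 1.001
grasp_force: 0.0
```

arm_command(
  plan=[
    {"dp": [20,-42,0],"spin": 0},
    {"dp": [20,-42,0],"spin": 0},
    {"dp": [0,0,0],"spin": 0.14},
    {"dp": [0,0,0],"spin": 0.14},
    {"dp": [0,0,0],"spin": 0.14},
  ],
)

```text
clock: 27.3
position: [0.6446, -0.1421, 0.3912]
ee_rot: [0.016, 1.0, 0.0, -0.001]
ft_force: [-0.1, 0.3, -0.8]
grip_width: 0.998
grasp_force: 0.0
```

arm_command(
  plan=[
    {"dp": [0,0,0],"spin": 0.14},
    {"dp": [0,0,0],"spin": 0.14},
    {"dp": [0,0,0],"spin": 0.14},
    {"dp": [0,0,0],"spin": 0.14},
    {"dp": [0,0,0],"spin": 0.14},
  ],
)

```text
clock: 27.8
position: [0.6447, -0.1415, 0.3913]
ee_rot: [0.357, 0.934, -0.0, -0.001]
ft_force: [-0.4, -0.4, 0.0]
grip_width: 1.005
grasp_force: 0.0
```

arm_command(
  plan=[
    {"dp": [0,0,0],"spin": 0.14},
    {"dp": [0,0,0],"spin": 0.14},
    {"dp": [0,0,0],"spin": 0.14},
    {"dp": [0,0,0],"spin": 0.14},
    {"dp": [0,0,0],"spin": 0.1},
  ],
)

```text
clock: 28.3
position: [0.6447, -0.1415, 0.3913]
ee_rot: [0.641, 0.768, -0.001, -0.001]
ft_force: [0.1, 0.0, 0.3]
grip_width: 1.001
grasp_force: 0.0
```

```bash
python3 go.py .6416 -.155 .202 10.4; python3 w.py w12 cube_optic tray
```

```text
pos [ 0.6447 -0.1415  0.3913] yaw 10.3 tilt 0.16 q7 0.55
dp now mm [-12.8  -5.  189.3] spin -0.001 | dp after spin [-12.8  -5.  189.3]
cam [ 0.631 -0.065  0.361]
cube_optic [(0.79, [0.639, -0.148, 0.067], [378.0, 267.0])]
tray [(0.83, [0.642, -0.141, 0.017], [387.0, 238.0])]
```

arm_command(
  plan=[
    {"dp": [-10,-5,30],"spin": 0},
    {"dp": [0,0,45],"spin": 0},
    {"dp": [0,0,45],"spin": 0},
    {"dp": [0,0,35],"spin": 0},
    {"dp": [0,0,15],"spin": 0},
  ],
)

```text
clock: 28.95
position: [0.6405, -0.1519, 0.2189]
ee_rot: [0.637, 0.771, -0.001, -0.003]
ft_force: [0.0, 1.0, 1.5]
grip_width: 1.0
grasp_force: 0.0
```

```bash
python3 go.py .6411 -.152 .202 10.4
python3 - <<'E'
from fit import *
im,c=L("w12");g=cv2.cvtColor(im,cv2.COLOR_BGR2GRAY)
P=np.array([.641,-.152,.066]);u,v=proj(c,P[None])[0].astype(int);print(u,v)
roi=g[v-45:v+45,u-45:u+45];n,l,st,ce=cv2.connectedComponentsWithStats((roi>75).astype(np.uint8))
for s,q in zip(st,ce):
    if 6<s[4]<120: print(s[4],np.round(q+[u-45,v-45],1),np.round(back(c,*(q+[u-45,v-45]),.066),4))
E
```

```text
pos [ 0.6405 -0.1519  0.2189] yaw 10.8 tilt 0.34 q7 0.65
dp now mm [-0.3  0.7 16.9] spin 0.007 | dp after spin [-0.3  0.7 16.9]
253 182
105 [254.1 153. ] [ 0.6368 -0.1255  0.066 ]
20 [234.8 163.8] [ 0.6218 -0.138   0.066 ]
20 [273.2 163.8] [ 0.655 -0.132  0.066]
26 [273.  200.2] [ 0.6614 -0.1653  0.066 ]
15 [235.4 200.4] [ 0.6278 -0.1717  0.066 ]
```

arm_command(
  plan=[
    {"dp": [0,1,10],"spin": 0.007},
    {"dp": [0,0,4],"spin": 0},
    {"dp": [0,0,0],"spin": 0},
  ],
)

```text
clock: 29.25
position: [0.6433, -0.1524, 0.2101]
ee_rot: [0.641, 0.768, 0.0, 0.001]
ft_force: [0.9, -0.3, 0.7]
grip_width: 1.005
grasp_force: 0.0
```

```bash
python3 go.py .6415 -.1518 .202 10.4
```

```text
pos [ 0.6433 -0.1524  0.2101] yaw 10.3 tilt 0.08 q7 0.64
dp now mm [ 0.9 -1.7  8.1] spin -0.002 | dp after spin [ 1.  -1.7  8.1]
```

arm_command(
  plan=[
    {"dp": [1,-1,6],"spin": 0},
    {"dp": [0,0,3],"spin": 0},
    {"dp": [0,0,0],"spin": 0},
  ],
)

```text
clock: 29.55
position: [0.6417, -0.1513, 0.2001]
ee_rot: [0.641, 0.768, 0.0, -0.0]
ft_force: [-0.0, 0.3, -0.4]
grip_width: 0.999
grasp_force: 0.0
```

arm_command(
  plan=[
    {"dp": [0,0,0],"spin": 0},
    {"dp": [0,0,0],"spin": 0},
    {"dp": [0,0,0],"spin": 0},
    {"dp": [0,0,0],"spin": 0},
    {"dp": [0,0,0],"spin": 0},
  ],
  grip=1,
  newtons=45,
)

```text
clock: 30.05
position: [0.6418, -0.1515, 0.2005]
ee_rot: [0.641, 0.767, 0.0, 0.0]
ft_force: [0.2, -0.1, 2.7]
grip_width: 0.509
grasp_force: 46.7
```

```bash
python3 go.py .6415 -.1518 .202 10.4; python3 go.py .4702 .2404 .36 10.4
```

```text
pos [ 0.6418 -0.1515  0.2005] yaw 10.3 tilt 0.03 q7 0.65
dp now mm [-0.2 -0.4 -1.5] spin -0.003 | dp after spin [-0.2 -0.4 -1.5]
pos [ 0.6418 -0.1515  0.2005] yaw 10.3 tilt 0.03 q7 0.65
dp now mm [ 416.2  -99.  -159.6] spin -0.003 | dp after spin [ 416.4  -98.  -159.6]
```

arm_command(
  plan=[
    {"dp": [0,0,-15],"spin": 0},
    {"dp": [0,0,-35],"spin": 0},
    {"dp": [0,0,-40],"spin": 0},
    {"dp": [0,0,-40],"spin": 0},
    {"dp": [0,0,-30],"spin": 0},
  ],
)

```text
clock: 30.55
position: [0.6415, -0.1519, 0.3638]
ee_rot: [0.641, 0.767, 0.001, 0.001]
ft_force: [0.9, 0.4, -1.0]
grip_width: 0.51
grasp_force: 46.3
```

arm_command(
  plan=[
    {"dp": [24,-6,0],"spin": 0},
    {"dp": [42,-10,0],"spin": 0},
    {"dp": [42,-10,0],"spin": 0},
    {"dp": [42,-10,0],"spin": 0},
    {"dp": [42,-10,0],"spin": 0},
  ],
)

```text
clock: 31.05
position: [0.5612, 0.0305, 0.3609]
ee_rot: [0.641, 0.767, 0.0, -0.0]
ft_force: [1.0, 0.1, -1.2]
grip_width: 0.511
grasp_force: 46.3
```

arm_command(
  plan=[
    {"dp": [42,-10,0],"spin": 0},
    {"dp": [42,-10,0],"spin": 0},
    {"dp": [42,-10,0],"spin": 0},
    {"dp": [42,-10,0],"spin": 0},
    {"dp": [36,-8,0],"spin": 0},
  ],
)

```text
clock: 31.55
position: [0.4774, 0.2232, 0.3611]
ee_rot: [0.641, 0.768, 0.0, -0.0]
ft_force: [-0.1, -0.1, -0.7]
grip_width: 0.506
grasp_force: 46.3
```

```bash
python3 go.py .4702 .2404 .2565 10.4; python3 w.py w13 cube_optic; python3 - <<'E'
from fit import *
im,c=L("w13");g=cv2.cvtColor(im,cv2.COLOR_BGR2GRAY);o=manip.get_obs();R=Ro.from_quat(o["ee_rot"]).as_matrix()
z=o["position"][2]-.1345
u,v=proj(c,(o["position"]+R@[0,0,.1345])[None])[0].astype(int)
roi=g[v-60:v+60,u-60:u+60];n,l,st,ce=cv2.connectedComponentsWithStats((roi>75).astype(np.uint8))
for s,q in zip(st,ce):
    if 15<s[4]<150: print(s[4],np.round(R.T@(back(c,*(q+[u-60,v-60]),z)-o["position"])*1000,1))
E
```

```text
pos [0.4774 0.2232 0.3611] yaw 10.3 tilt 0.06 q7 -0.26
dp now mm [ 18.1  -4.  104.6] spin -0.002 | dp after spin [ 18.1  -4.  104.6]
cam [0.464 0.3   0.331]
cube_optic [(0.67, [0.474, 0.23, 0.227], [378.0, 438.0])]
46 [ 21.8 -19.5 134.6]
125 [ 23.    1.1 134.5]
57 [-16.4 -21.5 134.5]
124 [-21.6 -16.4 134.5]
122 [-22.   17.9 134.4]
20 [-25.6  -3.  134.4]
46 [-25.6   5.1 134.4]
```

```bash
python3 - <<'E'
from fit import *
im,c=L("w13");g=cv2.cvtColor(im,cv2.COLOR_BGR2GRAY);im5,c5=L("w5");g5=cv2.cvtColor(im5,cv2.COLOR_BGR2GRAY)
o=manip.get_obs();R=Ro.from_quat(o["ee_rot"]).as_matrix();z=o["position"][2]-.1345
for u,v in [(314,386),(464,386),(458,509),(320,509)]:
    u,v=int(u/1.5),int(v/1.5);t=g5[v-9:v+10,u-9:u+10]
    W=g[v-30:v+31,u-25:u+26];r=cv2.matchTemplate(W,t,cv2.TM_CCOEFF_NORMED);_,m,_,l=cv2.minMaxLoc(r)
    p=(u-25+l[0]+9,v-30+l[1]+9);print((u,v),p,round(m,3),np.round(R.T@(back(c,*p,z)-o["position"])*1000,1))
E
```

```text
(209, 257) (209, 268) 0.993 [ 12.6 -16.1 134.5]
(309, 257) (309, 268) 0.995 [ 12.3  18.2 134.5]
(305, 339) (305, 350) 0.521 [-22.3  18.  134.4]
(213, 339) (213, 349) 0.517 [-21.5 -16.4 134.5]
```

```bash
python3 go.py .4702 .2404 .2565 10.4; python3 - <<'E'
from fit import *
T=np.array(viewer.camera_params("wrist")["T_tool_cam"])
def tool(n,P,h):
    f,cx,cy,R,t=L(n)[1]
    # intersect pixel rays with plane z_tool = h in tool frame
    out=[]
    for u,v in P:
        d=T[:3,:3]@[(u-cx)/f,(v-cy)/f,1];out.append(T[:3,3]+d*(h-T[2,3])/d[2])
    print(n,h,np.round(np.mean(out,0)*1000,1),[round(np.linalg.norm(out[i]-out[(i+1)%4])*1000,1) for i in range(4)])
for h in(.1335,.1355,.1375):
    tool("w5",[(209,257),(309,257),(305,339),(213,339)],h)
    tool("w13",[(209,268),(309,268),(305,350),(213,349)],h)
E
```

```text
pos [0.4762 0.2265 0.3607] yaw 10.7 tilt 0.12 q7 -0.26
dp now mm [ 14.5  -3.3 104.3] spin 0.005 | dp after spin [ 14.5  -3.4 104.3]
w5 0.1335 [  4.4   0.3 133.5] [np.float64(33.5), np.float64(33.4), np.float64(33.5), np.float64(33.4)]
w13 0.1335 [ -0.    0.3 133.5] [np.float64(33.9), np.float64(34.2), np.float64(33.9), np.float64(33.7)]
w5 0.1355 [  3.    0.3 135.5] [np.float64(34.2), np.float64(34.0), np.float64(34.1), np.float64(34.0)]
w13 0.1355 [ -1.5   0.3 135.5] [np.float64(34.5), np.float64(34.8), np.float64(34.5), np.float64(34.4)]
w5 0.1375 [  1.6   0.3 137.5] [np.float64(34.8), np.float64(34.7), np.float64(34.8), np.float64(34.7)]
w13 0.1375 [ -3.    0.3 137.5] [np.float64(35.2), np.float64(35.5), np.float64(35.2), np.float64(35.0)]
```

arm_command(
  plan=[
    {"dp": [8,-3,10],"spin": 0},
    {"dp": [5,0,30],"spin": 0},
    {"dp": [0,0,30],"spin": 0},
    {"dp": [0,0,18],"spin": 0},
    {"dp": [0,0,4],"spin": 0},
  ],
)

```text
clock: 32.15
position: [0.4729, 0.2323, 0.266]
ee_rot: [0.642, 0.767, -0.002, -0.0]
ft_force: [-0.1, -0.3, -1.8]
grip_width: 0.51
grasp_force: 46.3
```

arm_command(
  plan=[
    {"dp": [0,0,0],"spin": 0},
    {"dp": [0,0,0],"spin": 0},
  ],
)

```text
clock: 32.35
position: [0.474, 0.2335, 0.2692]
ee_rot: [0.641, 0.767, 0.001, 0.0]
ft_force: [0.6, -0.5, -1.4]
grip_width: 0.508
grasp_force: 46.3
```

```bash
python3 go.py .4701 .2409 .2565 10.4
```

```text
pos [0.474  0.2335 0.2692] yaw 10.2 tilt 0.08 q7 -0.23
dp now mm [ 8.  -2.5 12.7] spin -0.003 | dp after spin [ 8.  -2.5 12.7]
```

arm_command(
  plan=[
    {"dp": [4,-1,2],"spin": 0},
    {"dp": [4,-1,2],"spin": 0},
    {"dp": [0,0,2],"spin": 0},
    {"dp": [0,0,0],"spin": 0},
    {"dp": [0,0,0],"spin": 0},
  ],
)

```text
clock: 32.85
position: [0.47, 0.2412, 0.2622]
ee_rot: [0.641, 0.767, -0.0, 0.0]
ft_force: [-0.2, 0.2, -0.7]
grip_width: 0.509
grasp_force: 46.3
```

```bash
python3 go.py .4701 .2409 .2565 10.4
```

```text
pos [0.47   0.2412 0.2622] yaw 10.3 tilt 0.0 q7 -0.24
dp now mm [-0.3  0.   5.7] spin -0.002 | dp after spin [-0.3  0.   5.7]
```

arm_command(
  plan=[
    {"dp": [0,0,1],"spin": 0},
    {"dp": [0,0,1],"spin": 0},
    {"dp": [0,0,1],"spin": 0},
    {"dp": [0,0,1],"spin": 0},
    {"dp": [0,0,0],"spin": 0},
  ],
)

```text
clock: 33.35
position: [0.47, 0.2412, 0.258]
ee_rot: [0.641, 0.767, -0.0, -0.0]
ft_force: [0.6, -0.4, -1.3]
grip_width: 0.51
grasp_force: 46.3
```

arm_command(
  plan=[
    {"dp": [0,0,1],"spin": 0},
    {"dp": [0,0,0],"spin": 0},
  ],
)

```text
clock: 33.55
position: [0.47, 0.2413, 0.2571]
ee_rot: [0.641, 0.768, -0.0, -0.0]
ft_force: [0.3, 0.8, -2.5]
grip_width: 0.507
grasp_force: 46.3
```

arm_command(
  plan=[
    {"dp": [0,0,1],"spin": 0},
    {"dp": [0,0,0],"spin": 0},
  ],
)

```text
clock: 33.75
position: [0.4701, 0.2413, 0.2564]
ee_rot: [0.641, 0.767, 0.0, -0.0]
ft_force: [-1.3, 0.5, 2.3]
grip_width: 0.508
grasp_force: 46.6
```

Contact. Release, retreat, and check all three.

arm_command(
  plan=[
    {"dp": [0,0,0],"spin": 0},
    {"dp": [0,0,0],"spin": 0},
    {"dp": [0,0,0],"spin": 0},
    {"dp": [0,0,0],"spin": 0},
  ],
  grip=-1,
)

```text
clock: 34.15
position: [0.4701, 0.2413, 0.2562]
ee_rot: [0.641, 0.767, 0.0, 0.0]
ft_force: [-0.4, -0.9, 0.8]
grip_width: 0.999
grasp_force: 0.0
```

arm_command(
  plan=[
    {"dp": [0,0,-20],"spin": 0},
    {"dp": [0,0,-40],"spin": 0},
    {"dp": [0,0,-40],"spin": 0},
    {"dp": [0,0,-40],"spin": 0},
    {"dp": [0,0,-20],"spin": 0},
  ],
)

```text
clock: 34.65
position: [0.4705, 0.2411, 0.4198]
ee_rot: [0.641, 0.767, 0.002, 0.0]
ft_force: [-0.6, 0.1, -1.2]
grip_width: 1.0
grasp_force: 0.0
```

arm_command(
  plan=[
    {"dp": [0,0,0],"spin": 0},
    {"dp": [0,0,0],"spin": 0},
  ],
)

```text
clock: 34.85
position: [0.4699, 0.2412, 0.4159]
ee_rot: [0.641, 0.768, 0.0, -0.0]
ft_force: [-0.4, 0.1, 0.0]
grip_width: 1.003
grasp_force: 0.0
```

```bash
python3 w.py w14 cube_optic round_pedestal; python3 - <<'E'
from h import *
for n in ("scene","side"):
    im,c=cam(n)
    if n=="side": cv2.imwrite("pics/fin_side.png",im)
    else: cv2.imwrite("pics/fin_scene.png",im)
    for t in ("cube_optic","barrel_optic","plate_optic","jar","lens_cap"): print(n,t,[(round(r["score"],2),np.round(r["position"],3).tolist()) for r in finder.find_in(n,t)[:2]])
a=cv2.imread("pics/w14.png");b=cv2.imread("pics/fin_scene.png");d=cv2.imread("pics/fin_side.png");e=cv2.imread("pics/w11.png")
top=cv2.hconcat([cv2.resize(a[120:420,200:600],(400,300)),cv2.resize(e[120:420,200:600],(400,300))])
bot=cv2.hconcat([b[130:330,130:397][:, :267],d[100:330,230:400][:200]]);bot=cv2.resize(bot,(800,300))
cv2.imwrite("pics/fin.png",cv2.vconcat([top,bot]))
E
```

```text
cam [0.456 0.318 0.386]
cube_optic [(0.81, [0.473, 0.244, 0.123], [395.0, 269.0])]
round_pedestal [(0.88, [0.462, 0.26, 0.076], [381.0, 219.0]), (0.18, [0.46, 0.006, 0.034], [326.0, 509.0])]
scene cube_optic [(0.89, [0.483, 0.251, 0.112]), (0.84, [0.185, -0.291, 0.035])]
scene barrel_optic [(0.94, [0.669, 0.179, 0.105]), (0.27, [0.369, 0.128, 0.029])]
scene plate_optic [(0.92, [0.463, -0.25, 0.08]), (0.65, [0.68, 0.19, 0.05])]
scene jar [(0.83, [0.696, 0.011, 0.044])]
scene lens_cap [(0.54, [0.366, 0.128, 0.026]), (0.52, [0.501, 0.26, 0.055])]
side cube_optic [(0.91, [0.468, 0.222, 0.113]), (0.91, [0.178, -0.316, 0.051])]
side barrel_optic [(0.57, [0.654, 0.152, 0.102])]
side plate_optic [(0.97, [0.456, -0.267, 0.085])]
side jar [(0.61, [0.691, -0.005, 0.047])]
side lens_cap [(0.67, [0.362, 0.12, 0.024])]
```

View pics/fin.png

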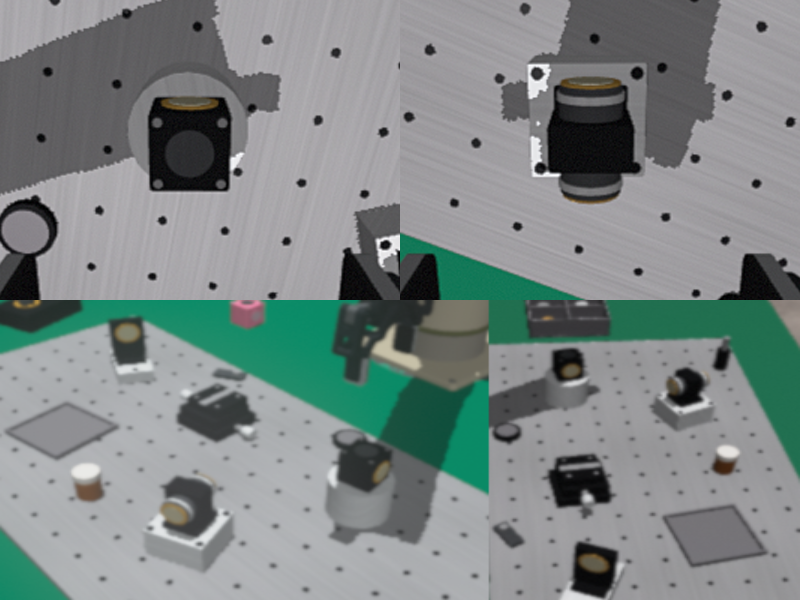

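The final composite shows all three on the right pedestals, upright, with the tray empty and the jar and cap in place. The cube's screws are at crop (157..222, 123..184). I'll do one quick numeric check of the centring.

```bash
python3 - <<'E'
from fit import *
_,c=L("w14")
print("cube",np.mean([back(c,(u+200)/1.5,(v+120)/1.5,.122) for u,v in [(157,123),(222,123),(221,184),(158,184)]],0))
W=np.array([back(c,(u+200)/1.5,(v+120)/1.5,.072)[:2] for u,v in [(128,130),(248,130),(188,72),(143,92),(233,92)]])
s=least_squares(lambda q:np.hypot(*(W-q).T)-.038,W.mean(0));print("round",s.x,np.round(s.fun*1000,1))
_,c=L("w11");g=lambda P:[(u-400+200,v+120) for u,v in P]
print("square",fit(c,g([(528,64),(646,64),(645,176),(529,177)]),rect(36,36)[::1],.057,(.66,.166)))
print("barrel",fit(c,g([(549,122),(633,122),(635,172),(547,172)]),[[-13,-22],[-13,22],[13,22],[13,-22]],.119,(.66,.166)))
E
```

```text
cube [0.47088396 0.24079081 0.122     ]
round [0.47031778 0.23926069] [-0.5 -0.5  0.2 -0.1 -0.1]
square (array([0.66061996, 0.16573687, 3.53841869]), np.float64(1.2888818194486475))
barrel (array([0.65784816, 0.16699655, 6.67892704]), np.float64(1.6088583060989663))
```

All three optics are within about 3 mm of their pedestal centres, so I'm handing in.

```bash
python3 -c "
from workcell import manip
print(manip.hand_in())"
```

```text
the job is handed in; nothing more can be done
None
```

The job is handed in: the cube is on the round pedestal, the barrel on the square one and the plate on the oblong one, each upright, released and measured within about 3 mm of centre. The cube was set aside in the tray on the way, and the jar and lens cap stayed in place.

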